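Cap the filled sample canister with its cam-lock cap

TASK

The stainless sample canister is filled and must be sealed before transport: put the loose cam-lock cap squarely on the canister's grooved neck and push it fully home with both brass cam arms still raised. Then swing one cam arm all the way down to its stop, and after that the other, so that both lock the cap. Leave the jar, dish, beaker and tweezers where they are.

Things in the scene. Friction and masses are not known exactly. Their poses are not given: they have to be found in the camera images.
- canister: Stainless canister, heavy, fixed. Origin: centre of underside, z up. Body 141 mm across, 83 mm high; shoulder rises to 109 mm. Upright neck on its axis: 39 mm pipe, hex collar 54 mm across with top 158 mm up, then the adaptor (see seat). Wire handles on its +y and -y sides stand out to 91 mm from the axis, 46 to 57 mm up.
- seat (a point): Point on the neck's axis 160 mm above the worktop: here lies the centre of the cap's mouth when fully home (any yaw). z up. The male adaptor is 45.4 mm across, ends 36 mm above this point, its nose tapering to 38 mm over the last 6 mm; a groove 4 mm deep runs round it 5.5 to 22.5 mm above this point.
- cap: Loose stainless cam-lock cap, about 0.4 kg, standing mouth down. Origin: centre of its mouth (lower rim), z up. Round body 57 mm across, 43.5 mm high, clear to grip across its own x; socket 47.4 mm across, 36 mm deep. Cam arms on its +y (cam_a) and -y (cam_b) sides hinge between ears reaching 38.5 mm from the axis and 11 mm either side of the y axis.
- cam_a (a joint): Swing of the brass arm on the cap's +y side, rad: 0 slopes 30 deg up and outward, grows going down, 0.52 level, 1.75 lower stop (locked, 70 deg below level), -0.3 upper stop. Hinge axis parallel to cap x, 33 mm from its axis, 16 mm above the mouth. Stays where left; moves at about 2.5 N on the ring. Its cam nose enters the adaptor's groove as it goes down, only if the cap is nearly home.
- cam_b (a joint): The same for the cam arm on the cap's -y side.
- ring_a (a point): Centre of the finger ring at the end of cam_a, 49.5 mm straight out from its hinge axis. The arm is a strap 11.5 mm wide and 5.6 mm thick, bowed 3.5 mm to its upper side, ending in this flat ring, 24 mm across, 5.6 mm thick; tip 61 mm from the hinge.
- ring_b (a point): The same point on cam_b, an equal arm.
- jar: Bystander: sample jar with teal screw lid, 59 mm across, 65 mm high; origin at the centre of its underside.
- dish: Bystander: petri dish, 61 mm across, 15 mm high; origin at the centre of its underside.
- beaker: Bystander: clear plastic beaker, 70 mm across, 92 mm high; origin at the centre of its underside.
- tweezers: Bystander: steel tweezers lying flat, 136 mm along its own x, 16 mm wide, 9 mm high; origin at the middle of its underside.

How it is judged:
On the way, in this order (a step that is already met when the one before it is completed fails the run):
1. the cap is fully home on the neck with both cam arms still raised (horizontal distance between cap and seat below 0.004 m and z of cap in the frame of seat between -0.003 and 0.003 m and angle between the z axis of cap and the z axis of seat, either way round below 0.07 rad and value of joint each of cam_a, cam_b below 1 rad), for 0.2 s.
2. one cam arm is down at its stop while the other is still raised (((value of joint cam_a above 1.6 rad and value of joint cam_b below 1 rad) or (value of joint cam_b above 1.6 rad and value of joint cam_a below 1 rad))), for 0.2 s.
At the end, for the whole second after the job is handed in: The cap sits on the canister's neck, its mouth within 3 mm of its fully home height, within 4 mm of centre and within 4 degrees of square, at rest, with both cam arms down (1.6 rad or more of 1.75) (horizontal distance between cap and seat below 0.004 m and z of cap in the frame of seat between -0.003 and 0.003 m and angle between the z axis of cap and the z axis of seat, either way round below 0.07 rad and value of joint each of cam_a, cam_b above 1.6 rad and linear speed of cap below 0.02 m/s); the robot touches nothing.
It fails at once if the jar, dish, beaker or tweezers were moved by more than 30 mm (distance of any of jar, dish, beaker, tweezers from where it was at the start of the episode above 0.03 m).
It also fails if it takes over 72 s, if anything falls off the work surface, if the arm or the gripper's body presses on something with over 40 N, if the wrist force passes 120 N, or if a joint passes its speed limit or range.

ROBOT

A 6-joint arm with a two-finger parallel gripper is mounted at the origin on a cart in front of the work surface, level with it; the furniture and walls round the work are solid. World frame = base frame: x ahead of the robot, y to its left, z up, the work surface at z = 0. Lengths are in m, angles in rad, forces in N, time in s.
With the tool pointing down it reaches from about 0.35 to 0.975 m from the base axis. Payload 4.9 kg.
Tool frame: the origin (TCP) lies on the centre line of the jaws, within the pads' length; the fingertips stand 14 mm ahead of it and the grasp point (between the pads) lies 5 mm behind it; y points along the fingers, z is the direction in which the jaws open and shut, and the axes are right-handed (so a half turn about y gives the same grasp; the last joint's range is limited). The gripper opens to 85 mm and grips with 20 to 120 N. Pads are 22 mm wide; open, the fingers measure 114 mm over their backs; the gripper's body (76 mm by 85 mm) begins 54 mm behind the grasp point. The pads swing forward as they close: fully open they stand 13 mm farther back than shut.
Start: joints at [-1.41, 0.053, 1.613, -0, 1.476, -0.119], TCP at [0.173, -0.601, 0.245] pointing down, gripper open.
Joint ranges: [-3.01, 3.01], [-1.01, 2.22], [0.06, 2.58], [-1.02, 4.17], [0.09, 2.62], [-3.14, 3.14]. Speed limits (rad/s): [2.57, 2.57, 3.14, 3.14, 3.14, 3.14].

INTERFACE

Orientations are given as a rotation vector (axis times angle).
In Python, from station import ctrl gives the robot as it stands.
- The arm moves only by the tool servo_tool, never from a script. Its arguments are lists of equal length, an entry for each row: "delta_pos": the shift along the tool's x, y, z in m, a list of three; "dr": the turn, a rotation vector about the tool's x, y, z in degrees, a list of three; "grip": the opening, from 0 (shut) to 1 (fully open). In form: {"delta_pos": [[x, y, z], ...], "dr": [[rx, ry, rz], ...], "grip": [grip, ...]}. A call has 1 to 5 rows; each row shifts and turns the pose as measured when the row begins, along the tool's axes as they then stand; what a row does not reach is not made up. A row lasts 1/8 s, in which the tool goes at most 62.5 mm and 10.7 degrees, less where a joint would pass 70% of its speed; a pose out of reach is approached as far as the arm can. A call is refused whole if a number of a shift passes 0.0625 or a number of a turn 10.7, either way. A call with a gripper value outside its range is refused whole. The fingers move at their own pace and stop on an object; "grip_force" is the grip in N (left out, the last holds). Time passes only in rows, so rows that do not move let the fingers close. It gives the time, the measured TCP pose, the force and the opening at its end, in the units of the state.
- ctrl.get_obs(): the state, without advancing time (a new reading comes with each control period).
- ctrl.get_image(name): name is "scene" or "top"; returns the picture (480x640x3 uint8, red, green, blue); there is no depth.
- ctrl.camera_params(name): a dict with "fovy" (degrees; the focal length in pixels is half the picture's height over the tangent of half this angle, whatever the lens; pixels are square), "cx", "cy" (the principal point, pixels), "k1" (the pictures are not rectified: a ray, as slopes to the right and down, at radius r is drawn at 1 + k1 r^2 times it, then the intrinsics apply), "eye" and "rotation" of the camera in the world. Camera axes: x right, y down, z forward; pixel columns grow to the right and rows downward; lengths in m; the calibration is good to about 2 mm. A picture is of the moment at which its call begins. camera_params takes no time and is no camera call.
- ctrl.finish_job(): hands the job in, once; it reports no verdict.
Trained networks look in the newest picture that a camera, given by its name, has taken for a name from the list of things; names that differ only in an ending like _2 or _b are one class to them, and where a whole thing is asked for, a point or a joint stands for the part that bears it (a point fixed in the world has none). Each returns a list of dicts, best first, with "score" (0 to 1); they miss things now and then, are a little off and sometimes report something else, mostly with a low value. They report only what shows in the picture. A call takes as long as a camera call.
- ctrl.masks_of(camera, label): "pixels" (480x640 bool, what is visible of it) and "extent" ([left, top, right, bottom] in pixels, round what is visible of it).
The state is a dict: "t": time; "q": joint angles; "dq": joint speeds; "effort": joint torques, N m; "tool_pos": TCP position; "tool_rot": TCP orientation; "contact_force": force on the tool from outside, world axes, zero at the start; "wrist_torque": the same for the moment, N m; "opening": finger opening in m.
Only numpy, scipy, OpenCV 4.12 (cv2) and the standard library are available. Lean on these libraries where they do the work, as an engineer would, in place of code of your own. Each camera call takes 0.05 s, during which the arm holds its last target.

## Working session

There is one attempt and no reset: what is moved stays moved. The work goes in short steps, Python scripts to look and compute and a tool call to move; the robot and the scene stay as the last step left them, time stands still between calls to the robot, and variables do not carry over. Pictures are saved under pics/ and viewed, and the job is handed in when it is done.

Besides the shell and the picture viewer there is one more tool, called after "Call:" as name(argument=value, ...) on one line, values as JSON. servo_tool: Moves the arm, as the interface text tells. Its arguments: {"type":"object","properties":{"delta_pos":{"type":"array","items":{"type":"array","items":{"type":"number"}}},"dr":{"type":"array","items":{"type":"array","items":{"type":"number"}}},"grip":{"type":"array","items":{"type":"number"}},"grip_force":{"type":"number"}},"required":["delta_pos","dr","grip"]}

```bash
ls; mkdir -p pics
python3 - <<'E'
from station import ctrl
import cv2
for n in("scene","top"):
    im=ctrl.get_image(n); cv2.imwrite(f"pics/{n}0.png",im[:,:,::-1]); print(n,ctrl.camera_params(n))
print(ctrl.get_obs())
E
```

```text
pics
scene {'fovy': 49.515389345394276, 'cx': 320.1881371109391, 'cy': 246.4387228012264, 'k1': -0.09576873322390228, 'eye': array([0.21099761, 0.64451159, 0.78028649]), 'rotation': array([-0.73908934,  2.61127632, -1.09836517])}
top {'fovy': 52.093392577204895, 'cx': 321.5978001415504, 'cy': 240.19022151555663, 'k1': -0.08427092162621572, 'eye': array([0.47519292, 0.08845112, 1.11466565]), 'rotation': array([-2.1737419 ,  2.21173451, -0.08186423])}
{'t': 0.1, 'q': array([-1.41004030e+00,  5.32911572e-02,  1.61416895e+00,  2.00187934e-05,
        1.47599912e+00, -1.18991959e-01]), 'dq': array([ 0.00024252, -0.00125331, -0.00244444,  0.00143147, -0.000224  ,
        0.00232672]), 'effort': array([-4.50426396e-04, -3.94904280e+01, -3.71366251e+01, -1.53538322e-04,
        3.90063127e-03,  2.63559691e-06]), 'tool_pos': array([ 0.1724939 , -0.60016149,  0.24417841]), 'tool_rot': array([-0.29168042,  2.07351644, -2.06961155]), 'contact_force': array([0.75320692, 0.30159792, 0.40794743]), 'wrist_torque': array([-0.03916152, -0.0086848 , -0.03793755]), 'opening': 0.08513481115105662}
```

View pics/scene0.png

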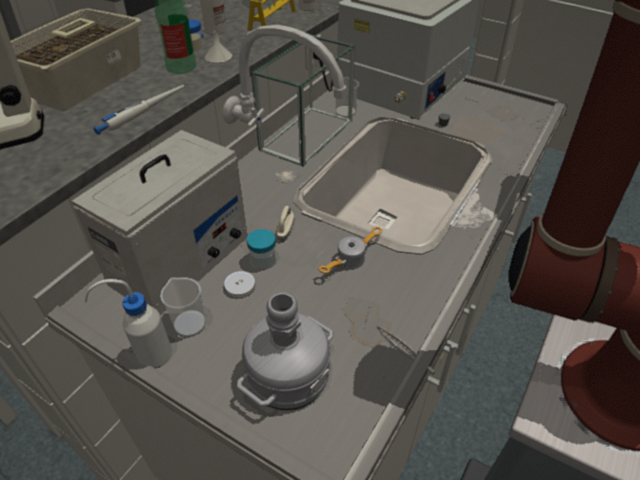

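View pics/top0.png

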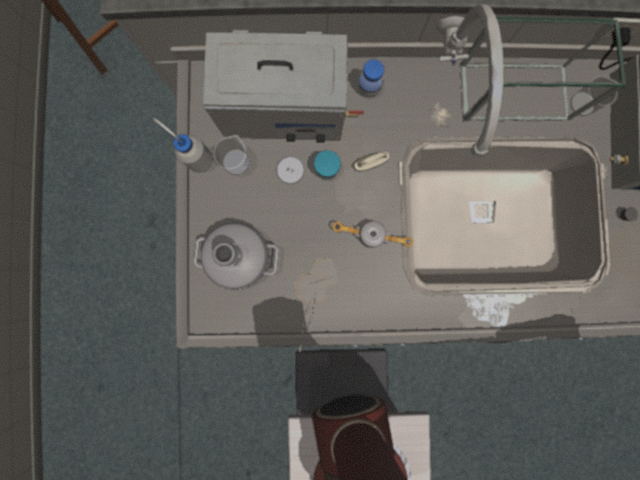

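The canister is at top-view (235,255) with its neck at about (224,253). The cap is at (373,234), with one arm to the left and one to the right over the sink edge. The jar is at (327,165), the dish at (290,170) and the beaker at (235,160). I'll measure these now.

```bash
cat > h.py <<'E'
from station import ctrl
import numpy as np, cv2
from scipy.spatial.transform import Rotation as R
from scipy.optimize import least_squares
def cam(n):
    p=ctrl.camera_params(n); p['R']=R.from_rotvec(p['rotation']).as_matrix(); p['f']=240/np.tan(np.radians(p['fovy']/2)); return p
def proj(n,X):
    p=cam(n); X=np.atleast_2d(X); c=(X-p['eye'])@p['R']; s=c[:,:2]/c[:,2:]; r2=(s**2).sum(1,keepdims=True)
    return s*(1+p['k1']*r2)*p['f']+[p['cx'],p['cy']]
def ray(n,uv):
    p=cam(n); d=(np.asarray(uv,float)-[p['cx'],p['cy']])/p['f']; s=d.copy()
    for _ in range(20): s=d/(1+p['k1']*(s@s))
    v=p['R']@np.r_[s,1]; return p['eye'],v
def atz(n,uv,z):
    e,v=ray(n,uv); return e+v*(z-e[2])/v[2]
def circ(c,r,n=60):
    t=np.linspace(0,2*np.pi,n); return np.c_[c[0]+r*np.cos(t),c[1]+r*np.sin(t),np.full(n,c[2])]
def crop(n,im,l,t,w,h,k,name,draw=[]):
    c=cv2.resize(im[t:t+h,l:l+w,::-1],None,fx=k,fy=k,interpolation=cv2.INTER_CUBIC)
    for X,col in draw:
        uv=proj(n,X); uv=((uv-[l,t]+.5)*k*16).astype(int)
        cv2.polylines(c,[uv.reshape(-1,1,2)],False,col,1,cv2.LINE_AA,4)
    cv2.imwrite(name,c)
E
python3 - <<'E'
from h import *
for n in("scene","top"):
    im=ctrl.get_image(n); cv2.imwrite(f"pics/raw_{n}.png",im[:,:,::-1])
    for l in("canister","cap","ring_a","tweezers","jar","dish","beaker"):
        for m in ctrl.masks_of(n,l)[:2]:
            ys,xs=np.nonzero(m['pixels']); c=[xs.mean(),ys.mean()]; print(n,l,round(m['score'],2),m['extent'],np.round(c,1),atz(n,c,0.02).round(3))
im=cv2.imread("pics/raw_top.png")[:,:,::-1]; 
a=im[180:300,180:300];b=im[180:300,320:440]
cv2.imwrite("pics/t1.png",cv2.resize(np.hstack([a,b])[:,:,::-1],None,fx=3.3,fy=3.3,interpolation=cv2.INTER_CUBIC))
im=cv2.imread("pics/raw_scene.png")[:,:,::-1]
a=im[280:420,230:350];b=im[210:350,300:420]
cv2.imwrite("pics/s1.png",cv2.resize(np.hstack([a,b])[:,:,::-1],None,fx=3.3,fy=3.3,interpolation=cv2.INTER_CUBIC))
E
```

```text
scene canister 0.78 [237.0, 290.7, 332.0, 411.1] [284.9 356.8] [0.53  0.247 0.02 ]
scene cap 0.67 [317.1, 225.1, 381.3, 272.8] [351.  252.2] [ 0.557 -0.036  0.02 ]
scene ring_a 0.53 [318.0, 257.8, 344.0, 274.4] [330.6 265.6] [0.574 0.019 0.02 ]
scene tweezers 0.83 [385.5, 331.2, 435.7, 374.6] [404.6 348.6] [0.361 0.124 0.02 ]
scene jar 0.62 [245.4, 228.8, 275.0, 270.5] [261.9 248.6] [0.721 0.052 0.02 ]
scene dish 0.69 [223.7, 271.3, 252.7, 299.0] [239.2 284.1] [0.7   0.155 0.02 ]
scene beaker 0.83 [161.3, 279.1, 207.0, 338.1] [183.9 306. ] [0.755 0.254 0.02 ]
top canister 0.8 [197.4, 225.1, 275.6, 287.4] [235.3 256.1] [0.514 0.271 0.02 ]
top canister 0.24 [213.1, 136.5, 249.7, 175.7] [231.2 154.4] [0.745 0.279 0.02 ]
top cap 0.97 [330.0, 219.5, 413.9, 250.8] [371.6 234.2] [ 0.558 -0.035  0.02 ]
top ring_a 0.55 [331.0, 221.7, 357.8, 235.5] [345.7 228.7] [0.571 0.023 0.02 ]
top ring_a 0.54 [385.5, 239.5, 413.5, 248.6] [400.6 240.2] [ 0.544 -0.1    0.02 ]
top tweezers 0.49 [299.7, 347.8, 300.0, 350.0] [299.5 348.5] [0.307 0.131 0.02 ]
top jar 0.87 [312.5, 151.9, 338.6, 182.2] [326.6 164.9] [0.717 0.063 0.02 ]
top dish 0.61 [274.4, 156.8, 306.4, 186.0] [289.8 170.1] [0.706 0.147 0.02 ]
top dish 0.57 [213.5, 137.2, 248.2, 177.6] [230.9 154.9] [0.744 0.28  0.02 ]
top beaker 0.76 [213.8, 135.6, 251.4, 175.0] [231.6 154.2] [0.745 0.278 0.02 ]
```

View pics/t1.png

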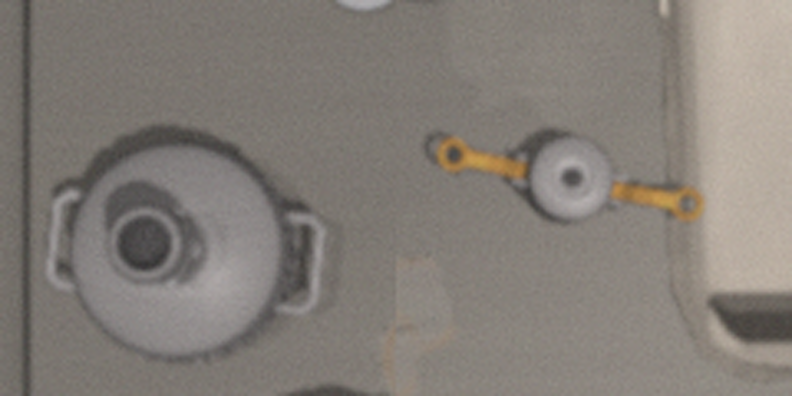

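View pics/s1.png

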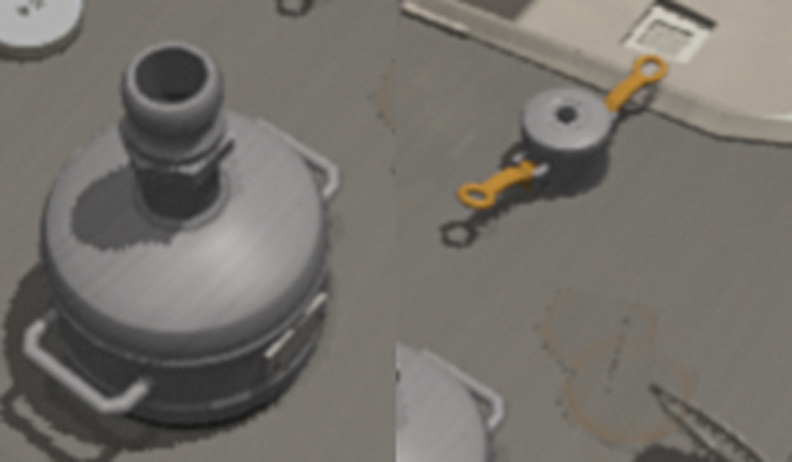

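```bash
cat > ov.py <<'E'
from h import *
import sys
cx,cy,px,py,yaw=map(float,sys.argv[1:6])
G=(0,255,0);B=(255,80,0);Rr=(0,0,255)
d=[(circ((cx,cy,.196),.019),G),(circ((cx,cy,.083),.0705),B),(circ((cx,cy,.190),.0227),Rr)]
ax=np.array([-np.sin(yaw),np.cos(yaw),0])
d2=[(circ((px,py,.0435),.0285),G),(circ((px,py,0),.0285),B)]
for s in(1,-1):
    rr=.033+.0495*np.cos(np.radians(30)); d2.append((circ(np.array([px,py,.016+.0495*.5])+s*rr*ax,.004),Rr))
    d2.append((np.array([[px,py,.0435]+0*ax,np.array([px,py,.0435])+s*.0285*ax]),Rr))
t=cv2.imread("pics/raw_top.png")[:,:,::-1];s=cv2.imread("pics/raw_scene.png")[:,:,::-1]
crop("top",t,180,190,110,110,3.6,"pics/a.png",d);crop("top",t,320,180,110,110,3.6,"pics/b.png",d2)
crop("scene",s,230,280,110,140,3.6,"pics/c.png",d);crop("scene",s,300,200,110,140,3.6,"pics/d.png",d2)
I=cv2.imread
cv2.imwrite(sys.argv[6]+"t.png",np.hstack([I("pics/a.png"),I("pics/b.png")]));cv2.imwrite(sys.argv[6]+"s.png",np.hstack([I("pics/c.png"),I("pics/d.png")]))
E
python3 - <<'E'
from h import *
print(atz("top",(223.4,252.8),.196),atz("scene",(281.3,302.5),.196))
# cap: top center
print(atz("top",(320+52.8-.2,180+53.6-.2),.0435)) # crop (570-396,178)
print(atz("scene",(300+(567-396)/3.3-.3,210+118/3.3-.3),.0435))
# rings top crop (453-396,155),(687-396,204), scene (478-396,194),(650-396,69), z .041
z=.0408
a=[atz("top",(320+(453-396)/3.3-.3,180+155/3.3-.3),z),atz("top",(320+(687-396)/3.3-.3,180+204/3.3-.3),z)]
b=[atz("scene",(300+(478-396)/3.3-.3,210+194/3.3-.3),z),atz("scene",(300+(650-396)/3.3-.3,210+69/3.3-.3),z)]
for q in(a,b):
    v=q[0]-q[1]; print(q,(q[0]+q[1])/2,np.linalg.norm(v),"yaw",np.arctan2(-v[0],v[1]))
E
```

```text
[0.51452852 0.26373268 0.196     ] [0.51284009 0.26465107 0.196     ]
[ 0.55803159 -0.03435545  0.0435    ]
[ 0.5552731  -0.03213547  0.0435    ]
[array([0.57437879, 0.04338031, 0.0408    ]), array([ 0.53903557, -0.11211676,  0.0408    ])] [ 0.55670718 -0.03436822  0.0408    ] 0.15946310827222762 yaw -0.22349479737080288
[array([0.56992693, 0.04909299, 0.0408    ]), array([ 0.53329285, -0.10133362,  0.0408    ])] [ 0.55160989 -0.02612032  0.0408    ] 0.15482319404781741 yaw -0.2388843427797728
```

```bash
python3 - <<'E'
from h import *
def tri(u,v):
    A=[];b=[]
    for n,p in(("top",u),("scene",v)):
        e,d=ray(n,p); d/=np.linalg.norm(d); M=np.eye(3)-np.outer(d,d); A.append(M); b.append(M@e)
    x=np.linalg.lstsq(np.vstack(A),np.hstack(b),rcond=None)[0]; return x.round(4), [np.round(proj(n,x)[0]-p,2) for n,p in(("top",u),("scene",v))]
print("a",tri((320+57/3.3-.3,180+155/3.3-.3),(300+82/3.3-.3,210+194/3.3-.3)))
print("b",tri((320+291/3.3-.3,180+204/3.3-.3),(300+254/3.3-.3,210+69/3.3-.3)))
print("captop",tri((372.6,233.4),(300+171/3.3-.3,210+118/3.3-.3)))
print("neck",tri((223.4,252.8),(281.3,302.5)))
E
python3 ov.py .5137 .2642 .5568 -.0334 -.23 pics/o1
```

```text
a (array([0.5745, 0.0427, 0.0326]), [array([0.14, 0.27]), array([-0.34, -0.03])])
b (array([ 0.5395, -0.1148,  0.0273]), [array([0.07, 0.15]), array([-0.17, -0.01])])
captop (array([ 0.5576, -0.0351,  0.0399]), [array([0.16, 0.31]), array([-0.37, -0.03])])
neck (array([0.5142, 0.2638, 0.1944]), [array([0.14, 0.23]), array([-0.35, -0.04])])
```

View pics/o1t.png

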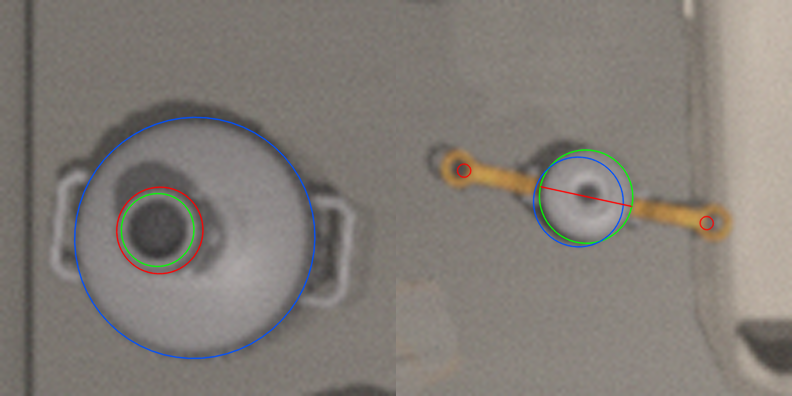

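View pics/o1s.png

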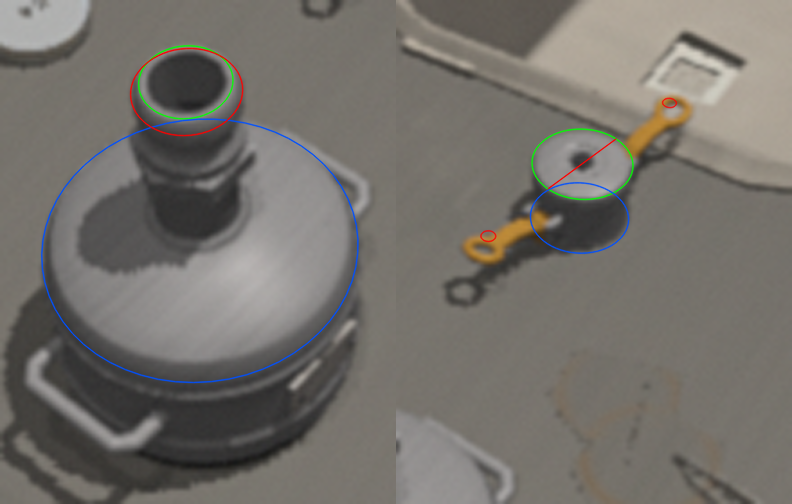

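```bash
cat >> h.py <<'E'
def goto(p,Y,sgn=None,tilt=0):
    """delta in tool axes to reach p with tool y down and tool z=(cosY,sinY,0)*sgn"""
    o=ctrl.get_obs(); M=R.from_rotvec(o['tool_rot']).as_matrix()
    best=None
    for s in ((1,-1) if sgn is None else (sgn,)):
        z=s*np.array([np.cos(Y),np.sin(Y),0]); y=np.array([0,0,-1.]); T=np.c_[np.cross(y,z),y,z]
        rv=np.degrees(R.from_matrix(M.T@T).as_rotvec())
        if best is None or np.linalg.norm(rv)<np.linalg.norm(best[1]): best=(s,rv)
    d=M.T@(np.array(p)-o['tool_pos'])
    print("t",o['t'],"pos",o['tool_pos'].round(4),"F",o['contact_force'].round(1),"open",round(o['opening'],4))
    print("axes x",M[:,0].round(3),"y",M[:,1].round(3),"z",M[:,2].round(3))
    print("sgn",best[0],"d_tool",d.round(4),"rot",best[1].round(2),"q",o['q'].round(2))
E
python3 - <<'E'
from h import *
goto((.557,-.0345,.1),-.219)
E
```

```text
t 0.9 pos [ 0.1726 -0.6007  0.2453] F [-1.   0.9  0.9] open 0.0859
axes x [-0.961 -0.276  0.   ] y [-0. -0. -1.] z [ 0.276 -0.961  0.   ]
sgn 1 d_tool [-0.5258  0.1453 -0.438 ] rot [ -0.   -61.42   0.  ] q [-1.41  0.05  1.61 -0.    1.48 -0.12]
```

Call:
servo_tool(delta_pos=[[-0.05,0,-0.042],[-0.05,0,-0.042],[-0.05,0,-0.042],[-0.05,0,-0.042],[-0.05,0,-0.042]], dr=[[0,0,0],[0,0,0],[0,0,0],[0,0,0],[0,0,0]], grip=[1,1,1,1,1])

```text
t: 1.52
tool_pos: [0.3485, -0.3402, 0.2453]
tool_rot: [-0.282, 2.074, -2.077]
contact_force: [0.7, -1.4, 0.3]
opening: 0.0852
```

Call:
servo_tool(delta_pos=[[0,0,0],[0,0,0],[0,0,0],[0,0,0],[0,0,0]], dr=[[0,-10.5,0],[0,-10.5,0],[0,-10.5,0],[0,-10.5,0],[0,-10.5,0]], grip=[1,1,1,1,1])

```text
t: 2.15
tool_pos: [0.3515, -0.3355, 0.2463]
tool_rot: [-1.015, 1.465, -1.473]
contact_force: [0.4, -0.5, -0.9]
opening: 0.0856
```

Run:
```python
from h import *
goto((.557,-.0345,.15),-.219)
```

```text
t 2.15 pos [ 0.3515 -0.3355  0.2463] F [ 0.4 -0.5 -0.9] open 0.0856
axes x [-0.352 -0.936  0.001] y [ 0.004 -0.003 -1.   ] z [ 0.936 -0.352  0.005]
sgn 1 d_tool [-0.3542  0.0962  0.086 ] rot [-0.26 -8.06  0.1 ] q [-0.92 -0.29  1.93  0.    1.5  -0.56]
```

Call:
servo_tool(delta_pos=[[0,0,0],[-0.06,0,0.008],[-0.06,0,0.008],[-0.06,0,0.008],[-0.06,0,0.008]], dr=[[0,-7.5,0],[0,0,0],[0,0,0],[0,0,0],[0,0,0]], grip=[1,1,1,1,1])

```text
t: 2.78
tool_pos: [0.4376, -0.1064, 0.2471]
tool_rot: [-1.087, 1.371, -1.386]
contact_force: [1.2, -0.5, 0.2]
opening: 0.0853
```

Run:
```python
from h import *
goto((.557,-.0345,.12),-.219)
```

```text
t 2.775 pos [ 0.4376 -0.1064  0.2471] F [ 1.2 -0.5  0.2] open 0.0853
axes x [-0.231 -0.973  0.003] y [ 0.007 -0.005 -1.   ] z [ 0.973 -0.231  0.008]
sgn 1 d_tool [-0.098   0.1276  0.0985] rot [-0.47 -0.81  0.19] q [-0.4  -0.39  2.   -0.    1.52 -0.17]
```

Call:
servo_tool(delta_pos=[[-0.05,0,0.05],[-0.048,0,0.049],[0,0.06,0],[0,0.04,0],[0,0,0]], dr=[[-0.4,-0.8,0.2],[0,0,0],[0,0,0],[0,0,0],[0,0,0]], grip=[1,1,1,1,1])

```text
t: 3.4
tool_pos: [0.5479, -0.0349, 0.148]
tool_rot: [-1.097, 1.355, -1.367]
contact_force: [0.5, -0.3, -0.0]
opening: 0.0852
```

Run:
```python
from h import *
goto((.557,-.0345,.12),-.219)
for n in("scene","top"):
    im=ctrl.get_image(n); 
    l,t=(250,130) if n=="scene" else (290,150)
    crop(n,im,l,t,190,160,2.1,f"pics/g_{n}.png",[(circ((.557,-.0345,.0435),.0285),(0,255,0))])
cv2.imwrite("pics/g1.png",np.hstack([cv2.imread("pics/g_scene.png"),cv2.imread("pics/g_top.png")]))
```

```text
t 3.4 pos [ 0.5479 -0.0349  0.148 ] F [ 0.5 -0.3 -0. ] open 0.0852
axes x [-0.209 -0.978  0.   ] y [ 0.008 -0.002 -1.   ] z [ 0.978 -0.209  0.008]
sgn 1 d_tool [-0.0023  0.0281  0.0085] rot [-0.49  0.51  0.01] q [-0.2  -0.05  1.89 -0.    1.3   0.01]
```

View pics/g1.png

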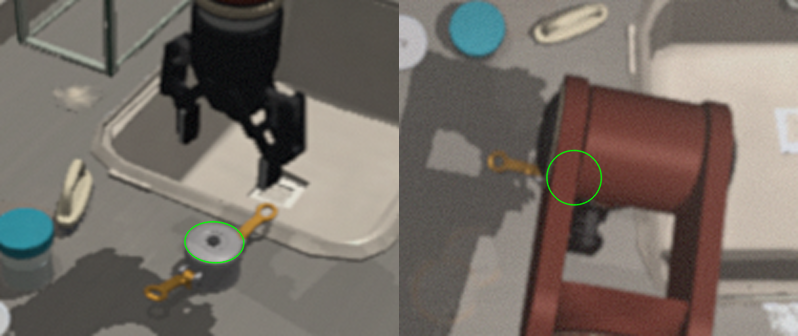

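The green cap circle fits the cap in the scene view at about (215,242). The gripper is above it, so I'm descending around it.

Call:
servo_tool(delta_pos=[[-0.002,0.02,0.008],[0,0.04,0],[0,0.03,0],[0,0.02,0],[0,0,0]], dr=[[-0.4,0,0],[0,0,0],[0,0,0],[0,0,0],[0,0,0]], grip=[1,1,1,1,1])

```text
t: 4.12
tool_pos: [0.5705, -0.0392, 0.0553]
tool_rot: [-1.078, 1.336, -1.383]
contact_force: [-0.9, -0.3, -0.6]
opening: 0.085
```

Run:
```python
from h import *
goto((.557,-.0345,.024),-.219)
n="scene"
im=ctrl.get_image(n); crop(n,im,270,130,150,160,3.5,f"pics/g2.png",[(circ((.557,-.0345,.0435),.0285),(0,255,0))])
```

```text
t 4.125 pos [ 0.5705 -0.0392  0.0553] F [-0.9 -0.3 -0.6] open 0.085
axes x [-0.211 -0.977 -0.   ] y [ 0.033 -0.007 -0.999] z [ 0.977 -0.211  0.034]
sgn 1 d_tool [-0.0018  0.0308 -0.0153] rot [-1.96  0.34 -0.02] q [-0.2   0.1   1.9  -0.    1.11  0.01]
```

View pics/g2.png

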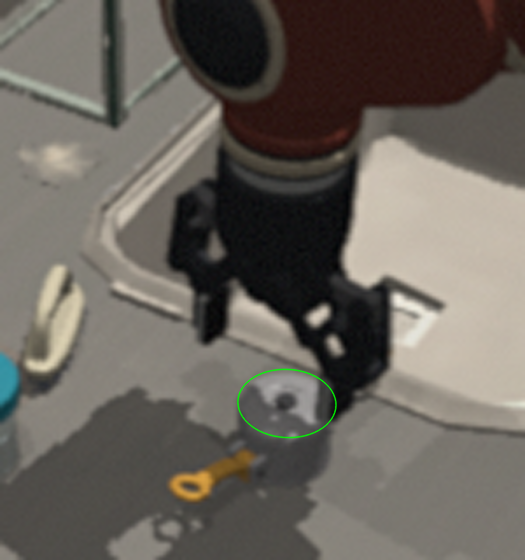

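Call:
servo_tool(delta_pos=[[-0.002,0,-0.015],[0,0,0]], dr=[[-2,0,0],[0,0,0]], grip=[1,1])

```text
t: 4.42
tool_pos: [0.5583, -0.0344, 0.0593]
tool_rot: [-1.098, 1.361, -1.367]
contact_force: [-0.6, -0.4, 0.4]
opening: 0.0855
```

Run:
```python
from h import *
goto((.557,-.0345,.024),-.219)
```

```text
t 4.425 pos [ 0.5583 -0.0344  0.0593] F [-0.6 -0.4  0.4] open 0.0855
axes x [-0.211 -0.977 -0.   ] y [ 0.004 -0.001 -1.   ] z [ 0.977 -0.211  0.004]
sgn 1 d_tool [ 0.0004  0.0353 -0.0014] rot [-0.25  0.34 -0.02] q [-0.19  0.09  1.91  0.    1.14  0.02]
```

Call:
servo_tool(delta_pos=[[0,0.012,-0.001],[0,0.012,-0.001],[0,0.01,-0.001],[0,0,0]], dr=[[-0.3,0.3,0],[-0.3,0,0],[0,0,0],[0,0,0]], grip=[1,1,1,1])

```text
t: 4.92
tool_pos: [0.5551, -0.0336, 0.0232]
tool_rot: [-1.102, 1.374, -1.365]
contact_force: [0.1, -0.1, 0.8]
opening: 0.0853
```

Run:
```python
from h import *
goto((.557,-.0345,.024),-.219)
n="scene"
im=ctrl.get_image(n); crop(n,im,270,130,150,160,3.5,f"pics/g3.png",[])
```

```text
t 4.925 pos [ 0.5551 -0.0336  0.0232] F [ 0.1 -0.1  0.8] open 0.0853
axes x [-0.217 -0.976 -0.   ] y [-0.006  0.002 -1.   ] z [ 0.976 -0.217 -0.007]
sgn 1 d_tool [ 0.0005 -0.0008  0.0021] rot [ 0.38  0.03 -0.02] q [-0.19  0.14  1.92  0.    1.09  0.02]
```

View pics/g3.png

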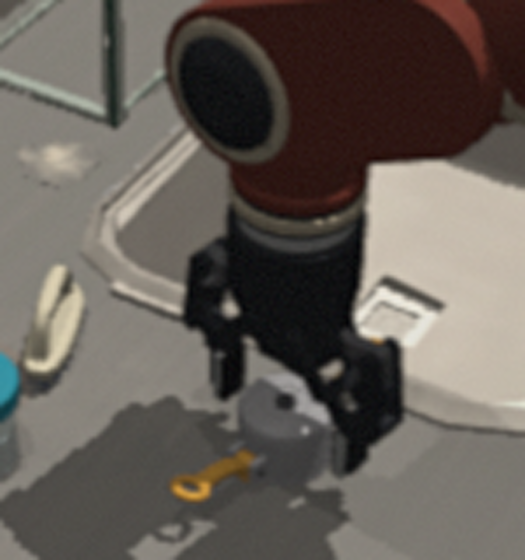

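The fingers straddle the cap in the crop: the left one is at (225,365), the right one at (345,440), and the cap is between them. Closing now.

Call:
servo_tool(delta_pos=[[0,0,0.002],[0,0,0],[0,0,0],[0,0,0],[0,0,0]], dr=[[0.3,0,0],[0,0,0],[0,0,0],[0,0,0],[0,0,0]], grip=[0.3,0.3,0.3,0.3,0.3], grip_force=70)

```text
t: 5.6
tool_pos: [0.5584, -0.0343, 0.0246]
tool_rot: [-1.096, 1.367, -1.369]
contact_force: [-0.4, 0.4, -1.3]
opening: 0.0557
```

Call:
servo_tool(delta_pos=[[0,0,0],[0,0,0],[0,0,0]], dr=[[0,0,0],[0,0,0],[0,0,0]], grip=[0.3,0.3,0.3])

```text
t: 5.98
tool_pos: [0.5584, -0.0343, 0.0246]
tool_rot: [-1.096, 1.367, -1.369]
contact_force: [2.2, -0.7, -1.8]
opening: 0.0556
```

Run:
```python
from h import *
goto((.557,-.0345,.024),-.219)
```

```text
t 5.975 pos [ 0.5584 -0.0343  0.0246] F [ 2.2 -0.7 -1.8] open 0.0556
axes x [-0.217 -0.976 -0.   ] y [ 0.002 -0.    -1.   ] z [ 0.976 -0.217  0.002]
sgn 1 d_tool [ 0.0005  0.0006 -0.0014] rot [-0.11  0.03 -0.02] q [-0.19  0.14  1.92  0.    1.08  0.02]
```

Call:
servo_tool(delta_pos=[[0,-0.03,0],[0,-0.05,0],[0,-0.05,0],[0,-0.05,0],[0,-0.05,0]], dr=[[0,0,0],[0,0,0],[0,0,0],[0,0,0],[0,0,0]], grip=[0.3,0.3,0.3,0.3,0.3])

```text
t: 6.6
tool_pos: [0.5515, -0.033, 0.2487]
tool_rot: [-1.113, 1.387, -1.356]
contact_force: [0.2, -0.9, -5.1]
opening: 0.0557
```

Run:
```python
from h import *
goto((.5138,.264,.26),0.25,1)
im=ctrl.get_image("scene"); cv2.imwrite("pics/l1.png",im[:,:,::-1])
```

```text
t 6.6 pos [ 0.5515 -0.033   0.2487] F [ 0.2 -0.9 -5.1] open 0.0557
axes x [-0.217 -0.976  0.   ] y [-0.022  0.005 -1.   ] z [ 0.976 -0.217 -0.023]
sgn 1 d_tool [-0.2818 -0.0091 -0.1015] rot [  1.27 -26.85  -0.29] q [-0.19 -0.11  1.76  0.    1.51  0.02]
```

View pics/l1.png

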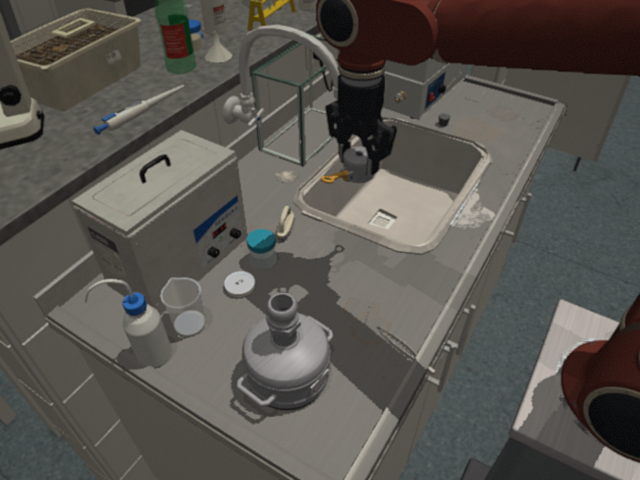

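Call:
servo_tool(delta_pos=[[0,-0.01,0],[0,-0.005,0],[0,0,0],[0,0,0],[0,0,0]], dr=[[1,-10.5,0],[0,-10.5,0],[0,-10,0],[0,0,0],[0,0,0]], grip=[0.3,0.3,0.3,0.3,0.3])

```text
t: 7.28
tool_pos: [0.5535, -0.0334, 0.2701]
tool_rot: [-1.346, 0.956, -0.962]
contact_force: [0.0, -0.3, -4.6]
opening: 0.0557
```

Run:
```python
from h import *
goto((.5138,.264,.26),0.33,1)
```

```text
t 7.275 pos [ 0.5535 -0.0334  0.2701] F [ 0.  -0.3 -4.6] open 0.0557
axes x [ 0.328 -0.945  0.001] y [ 0.005  0.001 -1.   ] z [0.945 0.328 0.005]
sgn 1 d_tool [-0.2939  0.0101  0.0601] rot [-0.27  0.26  0.06] q [-0.2  -0.13  1.75  0.    1.52 -0.53]
```

Call:
servo_tool(delta_pos=[[-0.04,0,0.01],[-0.055,0,0.012],[-0.055,0,0.012],[-0.055,0,0.012],[-0.04,0,0.012]], dr=[[0,0,0],[0,0,0],[0,0,0],[0,0,0],[0,0,0]], grip=[0.3,0.3,0.3,0.3,0.3])

```text
t: 7.9
tool_pos: [0.5283, 0.2212, 0.2665]
tool_rot: [-1.342, 0.972, -0.974]
contact_force: [0.5, 0.1, -4.1]
opening: 0.0557
```

Run:
```python
from h import *
goto((.5138,.264,.26),0.33,1)
```

```text
t 7.9 pos [0.5283 0.2212 0.2665] F [ 0.5  0.1 -4.1] open 0.0557
axes x [ 0.311 -0.95   0.   ] y [ 0.001 -0.    -1.   ] z [0.95  0.311 0.001]
sgn 1 d_tool [-0.0452  0.0065 -0.0004] rot [-0.07 -0.79  0.03] q [ 0.27 -0.08  1.71 -0.    1.51 -0.05]
```

Call:
servo_tool(delta_pos=[[-0.035,0,0],[-0.01,0,0],[0,0,0],[0,0,0]], dr=[[0,-0.8,0],[0,0,0],[0,0,0],[0,0,0]], grip=[0.3,0.3,0.3,0.3])

```text
t: 8.4
tool_pos: [0.5127, 0.2666, 0.264]
tool_rot: [-1.35, 0.964, -0.964]
contact_force: [-0.6, -0.3, -4.3]
opening: 0.0553
```

Run:
```python
from h import *
goto((.5138,.264,.26),0.33,1)
o=ctrl.get_obs(); p=o['tool_pos']; m=p-[0,0,.0246]
for n,l,t in(("scene",210,180),("top",150,180)):
    im=ctrl.get_image(n); cv2.imwrite(f"pics/raw2_{n}.png",im[:,:,::-1])
    crop(n,im,l,t,150,200,2.6,f"pics/h_{n}.png",[(circ((.5138,.264,.196),.019),(0,255,0)),(circ(m,.0285),(0,0,255)),(circ(m+[0,0,.0435],.0285),(255,0,0))])
cv2.imwrite("pics/h1.png",np.hstack([cv2.imread("pics/h_scene.png"),cv2.imread("pics/h_top.png")]))
```

```text
t 8.4 pos [0.5127 0.2666 0.264 ] F [-0.6 -0.3 -4.3] open 0.0553
axes x [ 0.323 -0.946  0.001] y [-0.002 -0.002 -1.   ] z [ 0.946  0.323 -0.002]
sgn 1 d_tool [0.0028 0.004  0.0002] rot [ 0.13 -0.08  0.09] q [ 0.35 -0.07  1.7  -0.    1.51  0.02]
```

View pics/h1.png

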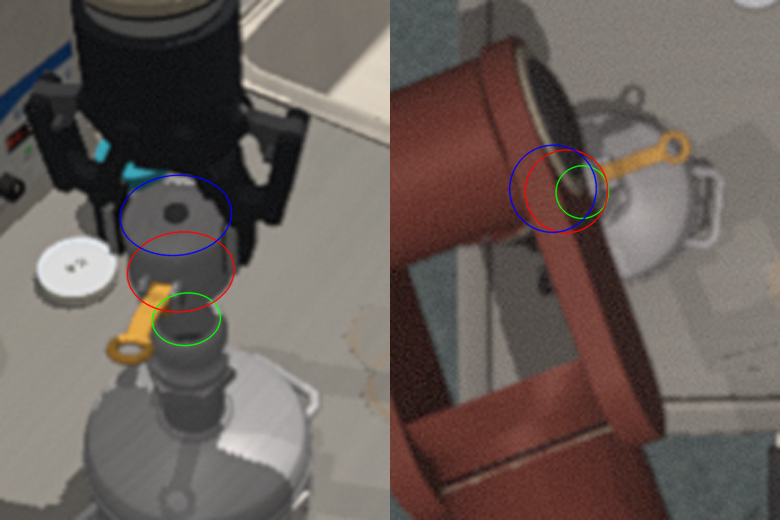

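The cap's top hole at crop (176,212) agrees with the predicted centre (176,215). I'll correct 3 mm along tool x and descend in short steps.

Call:
servo_tool(delta_pos=[[0.003,0.01,0],[0,0.015,0],[0,0.01,0],[0,0,0]], dr=[[0.1,0,0.1],[0,0,0],[0,0,0],[0,0,0]], grip=[0.3,0.3,0.3,0.3])

```text
t: 9.0
tool_pos: [0.5139, 0.2613, 0.2254]
tool_rot: [-1.347, 0.968, -0.966]
contact_force: [-0.6, 0.0, -4.1]
opening: 0.0554
```

Run:
```python
from h import *
goto((.5138,.264,.1846),0.33,1)
```

```text
t 9.0 pos [0.5139 0.2613 0.2254] F [-0.6  0.  -4.1] open 0.0554
axes x [ 0.319 -0.948 -0.   ] y [-0.002 -0.001 -1.   ] z [ 0.948  0.319 -0.002]
sgn 1 d_tool [-0.0025  0.0408  0.0009] rot [ 0.13 -0.28 -0.01] q [ 0.34 -0.05  1.75  0.    1.44  0.02]
```

Call:
servo_tool(delta_pos=[[-0.002,0,0.001],[0,0.005,0],[0,0.005,0],[0,0.002,0],[0,0,0]], dr=[[0,0,0],[0,0,0],[0,0,0],[0,0,0],[0,0,0]], grip=[0.3,0.3,0.3,0.3,0.3])

```text
t: 9.62
tool_pos: [0.5145, 0.2644, 0.2145]
tool_rot: [-1.346, 0.967, -0.965]
contact_force: [-1.9, 0.2, -3.3]
opening: 0.0553
```

Run:
```python
from h import *
goto((.5138,.264,.1846),0.33,1)
```

```text
t 9.625 pos [0.5145 0.2644 0.2145] F [-1.9  0.2 -3.3] open 0.0553
axes x [ 0.32  -0.947 -0.001] y [-0.001  0.001 -1.   ] z [ 0.947  0.32  -0.001]
sgn 1 d_tool [ 0.0002  0.0299 -0.0008] rot [ 0.04 -0.25 -0.05] q [ 0.35 -0.04  1.75  0.    1.42  0.02]
```

Call:
servo_tool(delta_pos=[[0,0.003,-0.0007],[0,0.004,0],[0,0,0]], dr=[[0,0,0],[0,0,0],[0,0,0]], grip=[0.3,0.3,0.3])

```text
t: 10.0
tool_pos: [0.5138, 0.2644, 0.207]
tool_rot: [-1.345, 0.967, -0.965]
contact_force: [0.5, 0.3, -4.3]
opening: 0.0555
```

Run:
```python
from h import *
goto((.5138,.264,.1846),0.33,1)
```

```text
t 10.0 pos [0.5138 0.2644 0.207 ] F [ 0.5  0.3 -4.3] open 0.0555
axes x [ 0.32  -0.947 -0.001] y [-0.001  0.001 -1.   ] z [ 0.947  0.32  -0.   ]
sgn 1 d_tool [ 0.0004  0.0224 -0.0001] rot [ 0.01 -0.24 -0.07] q [ 0.35 -0.03  1.76  0.    1.41  0.02]
```

Call:
servo_tool(delta_pos=[[0,0.005,0],[0,0.005,0],[0,0.005,0],[0,0.003,0],[0,0,0]], dr=[[0,0,0],[0,0,0],[0,0,0],[0,0,0],[0,0,0]], grip=[0.3,0.3,0.3,0.3,0.3])

```text
t: 10.62
tool_pos: [0.5135, 0.2642, 0.1866]
tool_rot: [-1.346, 0.967, -0.965]
contact_force: [0.3, 0.6, -5.7]
opening: 0.0558
```

Run:
```python
from h import *
goto((.5138,.264,.1846),0.33,1)
```

```text
t 10.625 pos [0.5135 0.2642 0.1866] F [ 0.3  0.6 -5.7] open 0.0558
axes x [ 0.32  -0.947 -0.001] y [-0.002  0.001 -1.   ] z [ 0.947  0.32  -0.001]
sgn 1 d_tool [0.0003 0.002  0.0002] rot [ 0.07 -0.25 -0.06] q [ 0.35 -0.02  1.78  0.    1.38  0.02]
```

Only about 2 mm is left, with no resistance so far. Next is a press home.

Call:
servo_tool(delta_pos=[[0,0.002,0],[0,0.001,0],[0,0.001,0]], dr=[[0,0,0],[0,0,0],[0,0,0]], grip=[0.3,0.3,0.3])

```text
t: 11.0
tool_pos: [0.5138, 0.2644, 0.1846]
tool_rot: [-1.346, 0.967, -0.965]
contact_force: [-4.7, -1.7, 2.6]
opening: 0.0557
```

Run:
```python
from h import *
goto((.5138,.264,.1846),0.33,1)
```

```text
t 11.0 pos [0.5138 0.2644 0.1846] F [-4.7 -1.7  2.6] open 0.0557
axes x [ 0.32  -0.947 -0.001] y [-0.001  0.001 -1.   ] z [ 0.947  0.32  -0.   ]
sgn 1 d_tool [ 0.0003 -0.     -0.0001] rot [ 0.02 -0.25 -0.06] q [ 0.35 -0.01  1.78  0.    1.37  0.02]
```

Call:
servo_tool(delta_pos=[[0,0.001,0],[0,0.002,0],[0,0.002,0]], dr=[[0,0,0],[0,0,0],[0,0,0]], grip=[0.3,0.3,0.3])

```text
t: 11.38
tool_pos: [0.5139, 0.2644, 0.1845]
tool_rot: [-1.346, 0.966, -0.965]
contact_force: [-8.0, -2.6, 7.9]
opening: 0.0556
```

Run:
```python
from h import *
goto((.5138,.264,.1846),0.33,1)
im=ctrl.get_image("scene"); m=np.array([.5138,.264,.16])
crop("scene",im,210,200,150,150,4,"pics/p1.png",[(circ(m,.0285),(0,0,255)),(circ(m+[0,0,.0435],.0285),(255,0,0))])
```

```text
t 11.375 pos [0.5139 0.2644 0.1845] F [-8.  -2.6  7.9] open 0.0556
axes x [ 0.32  -0.947 -0.   ] y [-0.  0. -1.] z [ 0.947  0.32  -0.   ]
sgn 1 d_tool [ 0.0004 -0.0001 -0.0002] rot [ 0.01 -0.22 -0.03] q [ 0.35 -0.01  1.78  0.    1.37  0.02]
```

View pics/p1.png

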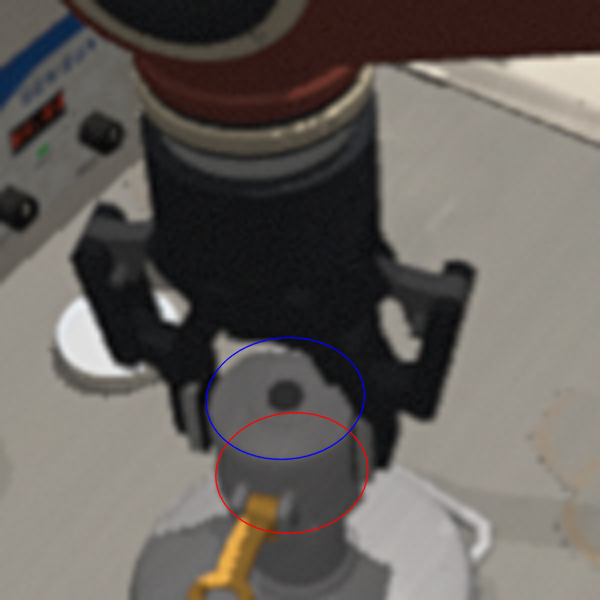

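The cap sits at the predicted home position: the blue top circle is centred at (285,398) and the hole at (285,395). z stops at 0.1845 against rising force, so it's home. Releasing and backing off.

Call:
servo_tool(delta_pos=[[0,0,0],[0,0,0],[0,0,0],[0,0,0],[0,0,0]], dr=[[0,0,0],[0,0,0],[0,0,0],[0,0,0],[0,0,0]], grip=[1,1,1,1,1])

```text
t: 12.05
tool_pos: [0.5163, 0.2648, 0.1862]
tool_rot: [-1.34, 0.962, -0.968]
contact_force: [-0.5, -1.1, -0.3]
opening: 0.0854
```

Call:
servo_tool(delta_pos=[[0,-0.01,0],[0,-0.03,0],[0,-0.04,0],[0,-0.03,0],[0,0,0]], dr=[[0,0,0],[0,0,0],[0,0,0],[0,0,0],[0,0,0]], grip=[1,1,1,1,1])

```text
t: 12.68
tool_pos: [0.5155, 0.2646, 0.3012]
tool_rot: [-1.339, 0.961, -0.969]
contact_force: [0.3, 0.1, -0.7]
opening: 0.0853
```

Run:
```python
from h import *
goto((.5138,.264,.26),0.33,1)
im=ctrl.get_image("scene"); m=np.array([.5138,.264,.16])
crop("scene",im,210,200,150,150,4,"pics/p2.png",[(circ(m,.0285),(0,0,255)),(circ(m+[0,0,.0435],.0285),(255,0,0))])
```

```text
t 12.675 pos [0.5155 0.2646 0.3012] F [ 0.3  0.1 -0.7] open 0.0853
axes x [ 0.32  -0.947  0.   ] y [ 0.007  0.002 -1.   ] z [0.947 0.32  0.008]
sgn 1 d_tool [-0.      0.0412 -0.0021] rot [-0.45 -0.24  0.  ] q [ 0.35 -0.09  1.66 -0.    1.56  0.02]
```

View pics/p2.png

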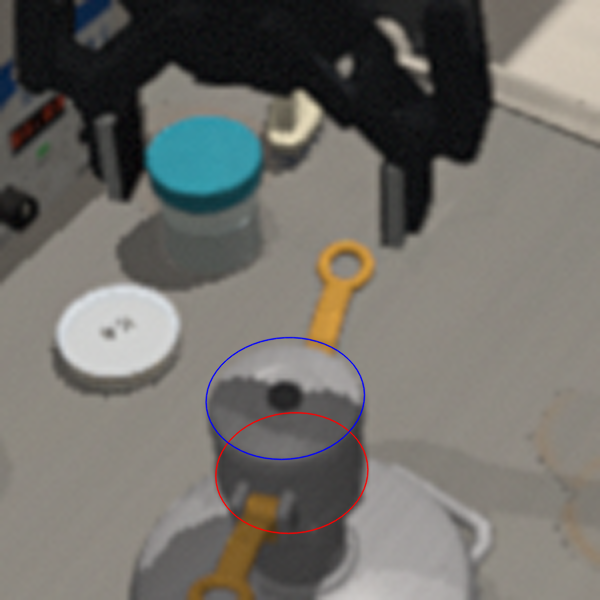

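```bash
cat >> h.py <<'E'
C=np.array([.5138,.2642,.16]); YAW=.325
def plan(side,alphas,theta=30,extra=0,sT=None,gap=0):
    """side +1 cam_a. prints tool-frame deltas for each alpha (deg below level) from the current pose"""
    o=ctrl.get_obs(); M=R.from_rotvec(o['tool_rot']).as_matrix(); p=o['tool_pos']
    u=side*np.array([-np.sin(YAW),np.cos(YAW),0]); k=np.array([0,0,1.]); w=np.array([np.cos(YAW),np.sin(YAW),0])
    print("t",o['t'],"pos",p.round(4),"F",o['contact_force'].round(1),"open",round(o['opening'],3),"q",o['q'].round(2))
    q=p-C; print("TCP r,z,side",np.round([q@u,q@k,q@w],4),"tilt",np.degrees(np.arctan2(-M[:,1]@u,-M[:,1]@k)).round(1))
    th=np.radians(theta); d=np.array([-np.sin(th),-np.cos(th)]); e=np.array([np.cos(th),-np.sin(th)])
    y=d[0]*u+d[1]*k; z=w; T=np.c_[np.cross(y,z),y,z]; print("rot needed",np.degrees(R.from_matrix(M.T@T).as_rotvec()).round(2))
    for A in alphas:
        a=np.radians(A); av=np.array([np.cos(a),-np.sin(a)]); n=np.array([np.sin(a),np.cos(a)])
        s=.049-np.sign(a-th)*(-1)*.011*np.cos(a-th)*np.clip(abs(a-th)/.3,0,1) if sT is None else sT
        h=.0028+gap+.011*abs(n@e)
        Tp=np.array([.033,.016])+s*av+h*n; tcp=Tp-.014*d
        P=C+tcp[0]*u+tcp[1]*k
        dd=P-p
        print("A",A,"sT",round(s,4),"tcp r,z",tcp.round(4),"tool d",(M.T@dd).round(4))
E
python3 - <<'E'
from h import *
plan(1,[-45,-19,0,15,30,45,60,70])
E
```

```text
t 12.725 pos [0.5148 0.2643 0.2992] F [-0.3 -0.2  0.5] open 0.085 q [ 0.35 -0.09  1.66 -0.    1.56  0.02]
TCP r,z,side [-0.0002  0.1392  0.001 ] tilt 0.0
rot needed [ -0.27  -0.03 -30.  ]
A -45 sT 0.0462 tcp r,z [0.0631 0.0703] tool d [-0.0634  0.0689 -0.0013]
A -19 sT 0.0418 tcp r,z [0.0759 0.0522] tool d [-0.0761  0.0869 -0.0014]
A 0 sT 0.0395 tcp r,z [0.0795 0.0364] tool d [-0.0797  0.1027 -0.0014]
A 15 sT 0.0397 tcp r,z [0.0798 0.0233] tool d [-0.0801  0.1159 -0.0015]
A 30 sT 0.049 tcp r,z [0.0838 0.006 ] tool d [-0.0841  0.1331 -0.0016]
A 45 sT 0.0583 tcp r,z [ 0.0852 -0.0091] tool d [-0.0854  0.1483 -0.0017]
A 60 sT 0.0585 tcp r,z [ 0.0765 -0.0184] tool d [-0.0767  0.1576 -0.0017]
A 70 sT 0.0574 tcp r,z [ 0.0689 -0.0225] tool d [-0.0692  0.1616 -0.0017]
```

Call:
servo_tool(delta_pos=[[-0.045,0,0],[-0.045,0,0],[0,0,0],[0,0,0],[0,0,0]], dr=[[0,0,0],[0,0,-10],[0,0,-10],[0,0,-10],[0,0,0]], grip=[0,0,0,0,0])

```text
t: 13.35
tool_pos: [0.4833, 0.3494, 0.2888]
tool_rot: [-1.654, 0.607, -1.365]
contact_force: [0.6, 0.3, -1.2]
opening: 0.0002
```

Run:
```python
from h import *
plan(1,[-45,-19,0,15,30,45,60,70])
```

```text
t 13.35 pos [0.4833 0.3494 0.2888] F [ 0.6  0.3 -1.2] open 0.0 q [ 0.71  0.11  1.54 -0.5   1.7   0.38]
TCP r,z,side [ 0.0904  0.1288 -0.0017] tilt 31.1
rot needed [0.38 0.14 1.13]
A -45 sT 0.0462 tcp r,z [0.0631 0.0703] tool d [-0.0069  0.0642  0.0022]
A -19 sT 0.0418 tcp r,z [0.0759 0.0522] tool d [-0.0271  0.0731  0.0023]
A 0 sT 0.0395 tcp r,z [0.0795 0.0364] tool d [-0.0383  0.0847  0.0024]
A 15 sT 0.0397 tcp r,z [0.0798 0.0233] tool d [-0.0454  0.0958  0.0025]
A 30 sT 0.049 tcp r,z [0.0838 0.006 ] tool d [-0.0578  0.1085  0.0026]
A 45 sT 0.0583 tcp r,z [ 0.0852 -0.0091] tool d [-0.0668  0.1207  0.0027]
A 60 sT 0.0585 tcp r,z [ 0.0765 -0.0184] tool d [-0.0641  0.1332  0.0028]
A 70 sT 0.0574 tcp r,z [ 0.0689 -0.0225] tool d [-0.0598  0.1406  0.0028]
```

Call:
servo_tool(delta_pos=[[-0.01,0.025,0.002],[-0.008,0.025,0],[0,0.008,0],[0,0,0]], dr=[[0,0,1],[0,0,0],[0,0,0],[0,0,0]], grip=[0,0,0,0])

```text
t: 13.85
tool_pos: [0.4895, 0.3339, 0.2261]
tool_rot: [-1.644, 0.629, -1.348]
contact_force: [0.2, -0.1, -0.9]
opening: -0.0003
```

Run:
```python
from h import *
plan(1,[-45,-19,0,15,30,45,60,70])
im=ctrl.get_image("scene"); crop("scene",im,170,180,190,200,3,"pics/k1.png",[])
```

```text
t 13.85 pos [0.4895 0.3339 0.2261] F [ 0.2 -0.1 -0.9] open -0.0 q [ 0.68  0.13  1.62 -0.48  1.59  0.4 ]
TCP r,z,side [ 0.0738  0.0661 -0.0007] tilt 29.7
rot needed [ 0.6   0.08 -0.28]
A -45 sT 0.0462 tcp r,z [0.0631 0.0703] tool d [0.0113 0.0017 0.0007]
A -19 sT 0.0418 tcp r,z [0.0759 0.0522] tool d [-0.0087  0.011   0.0009]
A 0 sT 0.0395 tcp r,z [0.0795 0.0364] tool d [-0.0197  0.0229  0.001 ]
A 15 sT 0.0397 tcp r,z [0.0798 0.0233] tool d [-0.0265  0.0342  0.0011]
A 30 sT 0.049 tcp r,z [0.0838 0.006 ] tool d [-0.0385  0.0472  0.0013]
A 45 sT 0.0583 tcp r,z [ 0.0852 -0.0091] tool d [-0.0472  0.0596  0.0014]
A 60 sT 0.0585 tcp r,z [ 0.0765 -0.0184] tool d [-0.0442  0.0721  0.0016]
A 70 sT 0.0574 tcp r,z [ 0.0689 -0.0225] tool d [-0.0397  0.0793  0.0016]
```

View pics/k1.png

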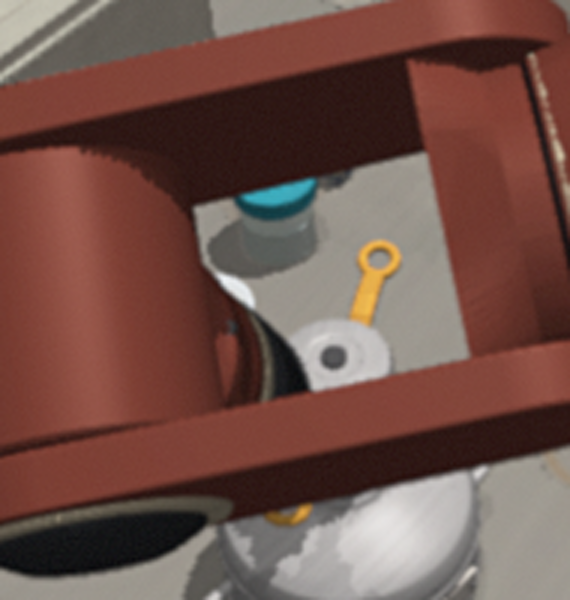

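Call:
servo_tool(delta_pos=[[-0.008,0.011,0.001],[-0.006,0.006,0],[-0.005,0.006,0],[0,0,0]], dr=[[0.3,0,0],[0,0,0],[0,0,0],[0,0,0]], grip=[0,0,0,0])

```text
t: 14.4
tool_pos: [0.4902, 0.3405, 0.1986]
tool_rot: [-1.633, 0.623, -1.351]
contact_force: [-0.2, -0.2, 1.2]
opening: -0.0002
```

Run:
```python
from h import *
plan(1,[0,15,30,45,60,70])
```

```text
t 14.4 pos [0.4902 0.3405 0.1986] F [-0.2 -0.2  1.2] open -0.0 q [ 0.69  0.16  1.64 -0.48  1.55  0.43]
TCP r,z,side [0.0798 0.0386 0.002 ] tilt 29.6
rot needed [-0.03 -0.08 -0.36]
A 0 sT 0.0395 tcp r,z [0.0795 0.0364] tool d [-0.0008  0.0021 -0.002 ]
A 15 sT 0.0397 tcp r,z [0.0798 0.0233] tool d [-0.0076  0.0133 -0.002 ]
A 30 sT 0.049 tcp r,z [0.0838 0.006 ] tool d [-0.0196  0.0263 -0.002 ]
A 45 sT 0.0583 tcp r,z [ 0.0852 -0.0091] tool d [-0.0283  0.0388 -0.002 ]
A 60 sT 0.0585 tcp r,z [ 0.0765 -0.0184] tool d [-0.0253  0.0512 -0.002 ]
A 70 sT 0.0574 tcp r,z [ 0.0689 -0.0225] tool d [-0.0207  0.0585 -0.002 ]
```

Call:
servo_tool(delta_pos=[[-0.004,0.007,-0.002],[-0.004,0.006,0],[-0.006,0.007,0],[-0.006,0.006,0]], dr=[[0,0,0],[0,0,0],[0,0,0],[0,0,0]], grip=[0,0,0,0])

```text
t: 14.9
tool_pos: [0.4878, 0.3444, 0.1662]
tool_rot: [-1.63, 0.622, -1.353]
contact_force: [-0.0, 0.0, 2.3]
opening: -0.0004
```

Run:
```python
from h import *
plan(1,[30,45,60,70])
im=ctrl.get_image("scene"); crop("scene",im,170,180,190,200,3,"pics/k2.png",[])
im=ctrl.get_image("top"); crop("top",im,170,180,190,200,3,"pics/k2t.png",[])
```

```text
t 14.9 pos [0.4878 0.3444 0.1662] F [-0.   0.   2.3] open -0.0 q [ 0.7   0.19  1.66 -0.48  1.5   0.46]
TCP r,z,side [0.0842 0.0062 0.001 ] tilt 29.7
rot needed [-0.19 -0.18 -0.31]
A 30 sT 0.049 tcp r,z [0.0838 0.006 ] tool d [ 0.0003  0.0003 -0.001 ]
A 45 sT 0.0583 tcp r,z [ 0.0852 -0.0091] tool d [-0.0084  0.0128 -0.0011]
A 60 sT 0.0585 tcp r,z [ 0.0765 -0.0184] tool d [-0.0054  0.0252 -0.0011]
A 70 sT 0.0574 tcp r,z [ 0.0689 -0.0225] tool d [-0.0009  0.0325 -0.0011]
```

View pics/k2.png

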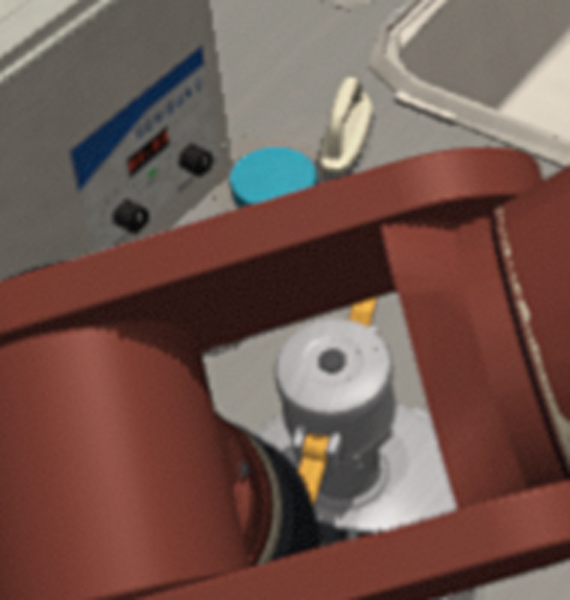

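View pics/k2t.png

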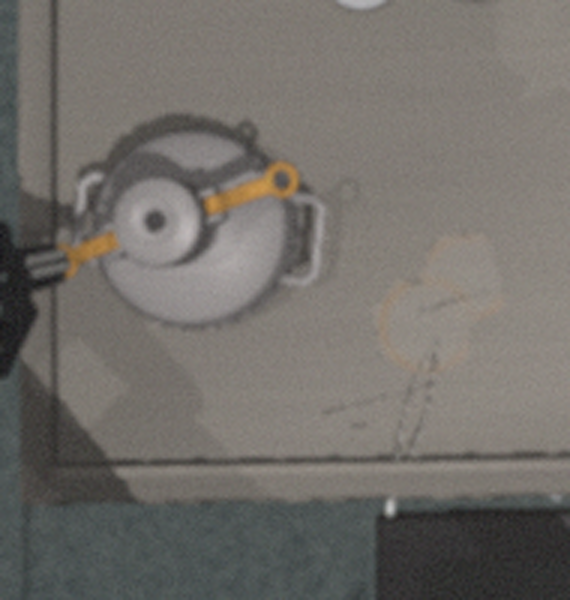

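In the scene picture, arm A at (313,470) is going down under the finger. In the top view the finger is in line with the arm at (70,258). Continuing inward.

Call:
servo_tool(delta_pos=[[-0.005,0.006,-0.001],[-0.003,0.007,0],[0.001,0.006,0],[0.002,0.007,0]], dr=[[0,0,0],[0,0,0],[0,0,0],[0,0,0]], grip=[0,0,0,0])

```text
t: 15.5
tool_pos: [0.4895, 0.3368, 0.1394]
tool_rot: [-1.629, 0.621, -1.351]
contact_force: [0.1, 0.9, 3.2]
opening: -0.0002
```

Run:
```python
from h import *
plan(1,[50,60,70,74])
```

```text
t 15.5 pos [0.4895 0.3368 0.1394] F [0.1 0.9 3.2] open -0.0 q [ 0.69  0.21  1.68 -0.49  1.46  0.47]
TCP r,z,side [ 0.0765 -0.0206  0.0002] tilt 29.6
rot needed [-0.24 -0.1  -0.39]
A 50 sT 0.0593 tcp r,z [ 0.0832 -0.0131] tool d [-0.0021 -0.0098 -0.0001]
A 60 sT 0.0585 tcp r,z [ 0.0765 -0.0184] tool d [ 0.0012 -0.0019 -0.0002]
A 70 sT 0.0574 tcp r,z [ 0.0689 -0.0225] tool d [ 0.0057  0.0054 -0.0002]
A 74 sT 0.0569 tcp r,z [ 0.0657 -0.0237] tool d [ 0.0079  0.008  -0.0002]
```

Call:
servo_tool(delta_pos=[[0.003,0.003,0],[0.003,0.003,0],[0.003,0.003,0],[0,0,0]], dr=[[0,0,0],[0,0,0],[0,0,0],[0,0,0]], grip=[0,0,0,0])

```text
t: 16.0
tool_pos: [0.4929, 0.3246, 0.1339]
tool_rot: [-1.629, 0.624, -1.348]
contact_force: [0.2, 1.9, -0.1]
opening: -0.0001
```

Run:
```python
from h import *
plan(1,[70,74])
im=ctrl.get_image("scene"); crop("scene",im,220,250,120,130,4,"pics/k3.png",[])
im=ctrl.get_image("top"); crop("top",im,170,200,120,100,4,"pics/k3t.png",[])
```

```text
t 16.0 pos [0.4929 0.3246 0.1339] F [ 0.2  1.9 -0.1] open -0.0 q [ 0.67  0.2   1.7  -0.49  1.44  0.46]
TCP r,z,side [ 0.0639 -0.0261 -0.0005] tilt 29.4
rot needed [-0.17 -0.07 -0.6 ]
A 70 sT 0.0574 tcp r,z [ 0.0689 -0.0225] tool d [-0.0026 -0.0056  0.0005]
A 74 sT 0.0569 tcp r,z [ 0.0657 -0.0237] tool d [-0.0004 -0.0029  0.0005]
```

View pics/k3.png

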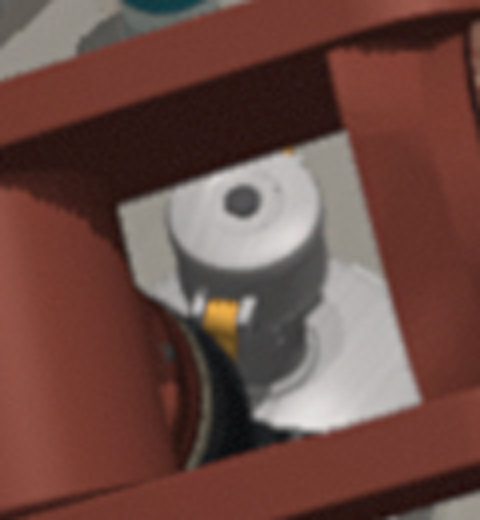

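View pics/k3t.png

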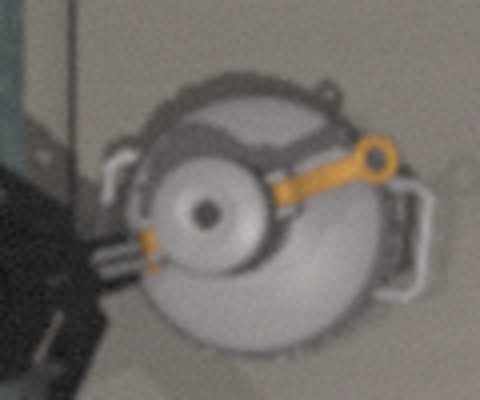

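Call:
servo_tool(delta_pos=[[0.003,0.002,0],[0.002,0.001,0],[0,0,0]], dr=[[0,0,0],[0,0,0],[0,0,0]], grip=[0,0,0])

```text
t: 16.48
tool_pos: [0.494, 0.3209, 0.1333]
tool_rot: [-1.626, 0.627, -1.344]
contact_force: [-0.3, 3.7, 0.8]
opening: 0.0004
```

Run:
```python
from h import *
plan(1,[70,74])
```

```text
t 16.475 pos [0.494  0.3209 0.1333] F [-0.3  3.7  0.8] open 0.0 q [ 0.66  0.2   1.71 -0.48  1.43  0.45]
TCP r,z,side [ 0.06   -0.0267 -0.0006] tilt 29.1
rot needed [-0.22 -0.02 -0.88]
A 70 sT 0.0574 tcp r,z [ 0.0689 -0.0225] tool d [-0.0057 -0.008   0.0007]
A 74 sT 0.0569 tcp r,z [ 0.0657 -0.0237] tool d [-0.0035 -0.0054  0.0006]
```

Call:
servo_tool(delta_pos=[[0.003,0.002,0],[0.003,0.002,0],[0,0,0]], dr=[[0,0,-0.5],[0,0,-0.5],[0,0,0]], grip=[0,0,0])

```text
t: 16.85
tool_pos: [0.4946, 0.3204, 0.1331]
tool_rot: [-1.625, 0.622, -1.345]
contact_force: [-1.5, 2.3, 0.2]
opening: 0.0002
```

Run:
```python
from h import *
plan(1,[70,74])
im=ctrl.get_image("top"); crop("top",im,170,200,120,100,4,"pics/k4t.png",[])
```

```text
t 16.85 pos [0.4946 0.3204 0.1331] F [-1.5  2.3  0.2] open 0.0 q [ 0.66  0.2   1.71 -0.49  1.43  0.45]
TCP r,z,side [ 0.0594 -0.0269 -0.0003] tilt 29.3
rot needed [-0.44  0.03 -0.74]
A 70 sT 0.0574 tcp r,z [ 0.0689 -0.0225] tool d [-0.0061 -0.0086  0.0003]
A 74 sT 0.0569 tcp r,z [ 0.0657 -0.0237] tool d [-0.0039 -0.0059  0.0003]
```

View pics/k4t.png

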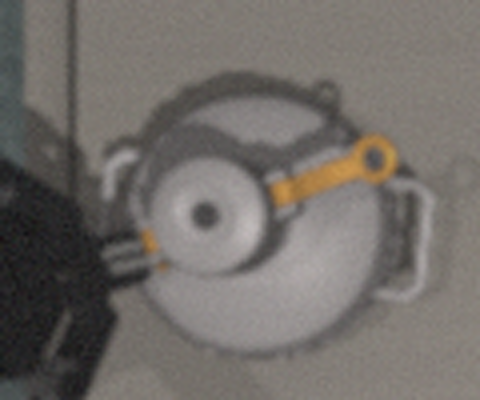

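Call:
servo_tool(delta_pos=[[0.006,0.003,0],[0.006,0.003,0]], dr=[[0,0,0],[0,0,0]], grip=[0,0])

```text
t: 17.15
tool_pos: [0.4958, 0.3176, 0.1329]
tool_rot: [-1.608, 0.636, -1.326]
contact_force: [-12.3, 26.2, 2.8]
opening: -0.0002
```

Run:
```python
from h import *
plan(1,[70,74])
```

```text
t 17.15 pos [0.4958 0.3176 0.1329] F [-12.3  26.2   2.8] open -0.0 q [ 0.65  0.18  1.72 -0.47  1.41  0.43]
TCP r,z,side [ 0.0564 -0.0271 -0.    ] tilt 27.8
rot needed [-0.72  0.1  -2.22]
A 70 sT 0.0574 tcp r,z [ 0.0689 -0.0225] tool d [-0.0089 -0.01    0.0001]
A 74 sT 0.0569 tcp r,z [ 0.0657 -0.0237] tool d [-0.0067 -0.0074  0.0001]
```

Call:
servo_tool(delta_pos=[[0,-0.01,0],[0,-0.03,0],[0,-0.04,0],[0,-0.04,0],[0,0,0]], dr=[[0,0,0],[0,0,0],[0,0,0],[0,0,0],[0,0,0]], grip=[0,0,0,0,0])

```text
t: 17.77
tool_pos: [0.4742, 0.369, 0.2381]
tool_rot: [-1.618, 0.638, -1.325]
contact_force: [-0.2, -1.0, 0.6]
opening: -0.0001
```

Run:
```python
from h import *
plan(-1,[-13],theta=30)
im=ctrl.get_image("scene"); crop("scene",im,200,230,150,150,4,"pics/k5.png",[])
im=ctrl.get_image("top"); crop("top",im,170,200,120,100,4,"pics/k5t.png",[])
```

```text
t 17.775 pos [0.4742 0.369  0.2381] F [-0.2 -1.   0.6] open -0.0 q [ 0.73  0.14  1.58 -0.45  1.61  0.42]
TCP r,z,side [-0.112   0.0781 -0.004 ] tilt -28.0
rot needed [-0.12  0.37 58.  ]
A -13 sT 0.041 tcp r,z [0.0776 0.0474] tool d [0.153  0.1162 0.0028]
```

View pics/k5.png

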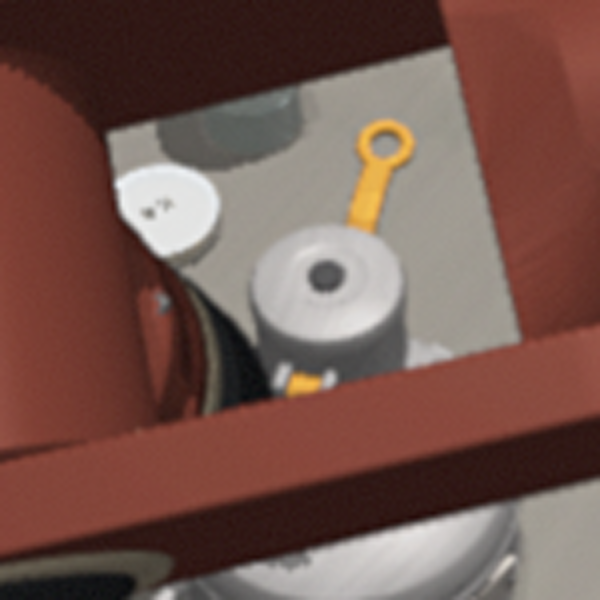

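View pics/k5t.png

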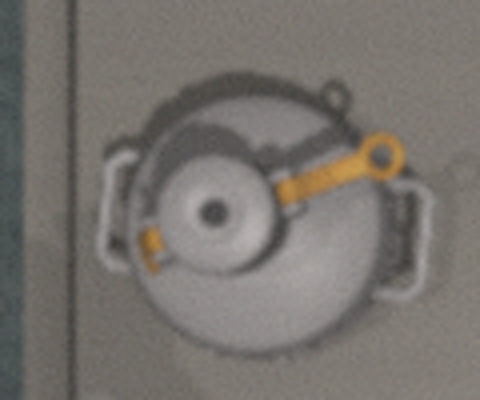

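Call:
servo_tool(delta_pos=[[0,-0.06,0],[0,-0.05,0],[0,0,0],[0,0,0],[0,0,0]], dr=[[0,0,0],[0,0,0],[0,0,10],[0,0,10],[0,0,8]], grip=[0,0,0,0,0])

```text
t: 18.5
tool_pos: [0.4541, 0.4128, 0.3184]
tool_rot: [-1.369, 0.98, -0.955]
contact_force: [-0.3, -0.1, -0.4]
opening: -0.0002
```

Run:
```python
from h import *
plan(-1,[-13],theta=30)
m=C
im=ctrl.get_image("scene"); crop("scene",im,200,230,150,150,4,"pics/k6.png",[(circ(m,.0285),(0,0,255)),(circ(m+[0,0,.0435],.0285),(255,0,0))])
im=ctrl.get_image("top"); crop("top",im,170,200,120,100,4,"pics/k6t.png",[(circ(m+[0,0,.0435],.0285),(255,0,0))])
```

```text
t 18.5 pos [0.4541 0.4128 0.3184] F [-0.3 -0.1 -0.4] open -0.0 q [0.61 0.01 1.54 0.01 1.62 0.29]
TCP r,z,side [-0.1599  0.1584 -0.0091] tilt -0.1
rot needed [ 1.54 -0.27 30.05]
A -13 sT 0.041 tcp r,z [0.0776 0.0474] tool d [0.2374 0.1109 0.0115]
```

View pics/k6.png

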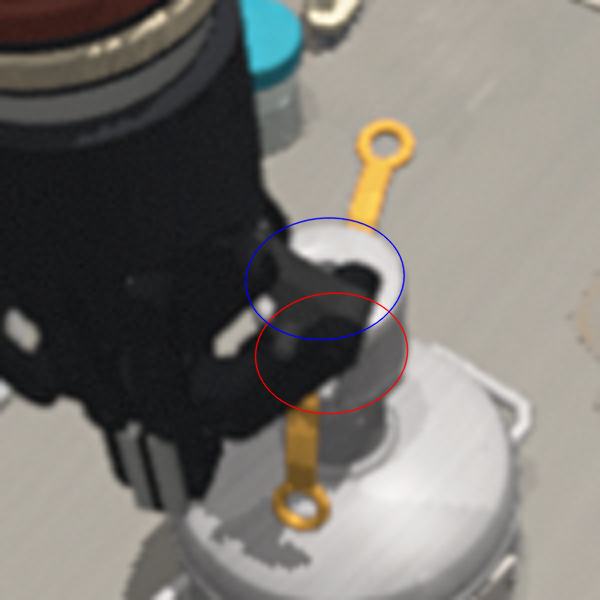

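View pics/k6t.png

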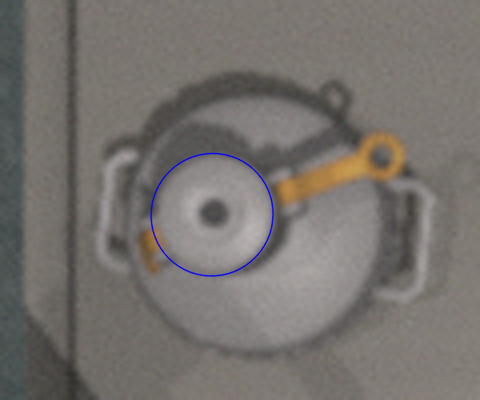

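Run:
```python
from h import *
u=np.array([-np.sin(YAW),np.cos(YAW),0])
for s,As in((1,(50,60,65,70)),(-1,(-20,-13,-5))):
  for A in As:
    a=np.radians(A); X=C+s*u*(.033+.0495*np.cos(a))+[0,0,.016-.0495*np.sin(a)]
    print(s,A,"scene",((proj("scene",X)[0]-[200,230]+.5)*4).round(0),"top",((proj("top",X)[0]-[170,200]+.5)*4).round(0))
```

```text
1 50 scene [285. 527.] top [114. 263.]
1 60 scene [292. 519.] top [130. 258.]
1 65 scene [295. 513.] top [138. 256.]
1 70 scene [299. 507.] top [146. 253.]
-1 -20 scene [383. 141.] top [375. 158.]
-1 -13 scene [384. 148.] top [380. 158.]
-1 -5 scene [386. 158.] top [384. 158.]
```

Ring A shows at crop (302,505). The prediction for 70° is (299,507), so cam A is locked, and the cap circle still fits. Now to the other side.

Call:
servo_tool(delta_pos=[[0.05,-0.01,0.004],[0.055,0,0.004],[0.055,0,0.003],[0.055,0,0],[0.03,0,0]], dr=[[0.7,0,0],[0.7,0,0],[0,0,0],[0,0,0],[0,0,0]], grip=[0,0,0,0,0])

```text
t: 19.23
tool_pos: [0.5431, 0.1746, 0.3205]
tool_rot: [-1.377, 0.966, -0.972]
contact_force: [0.5, -0.6, 1.0]
opening: -0.0002
```

Call:
servo_tool(delta_pos=[[0.01,0,0],[0,0,0],[0,0,0],[0,0,0]], dr=[[0,0,10],[0,0,10],[0,0,10],[0,0,0]], grip=[0,0,0,0])

```text
t: 19.73
tool_pos: [0.5445, 0.1622, 0.3127]
tool_rot: [-1.047, 1.264, -0.565]
contact_force: [0.4, -0.5, -1.1]
opening: 0.0002
```

Run:
```python
from h import *
plan(-1,[-45,-15,0,15,30,45,60,70])
im=ctrl.get_image("scene"); crop("scene",im,200,180,190,200,3,"pics/m1.png",[])
```

```text
t 19.725 pos [0.5445 0.1622 0.3127] F [ 0.4 -0.5 -1.1] open 0.0 q [-0.05 -0.03  1.64  0.47  1.75 -0.34]
TCP r,z,side [ 0.1065  0.1527 -0.0035] tilt 29.4
rot needed [ 2.02 -1.14  0.64]
A -45 sT 0.0462 tcp r,z [0.0631 0.0703] tool d [0.0026 0.0929 0.0069]
A -15 sT 0.0412 tcp r,z [0.0771 0.049 ] tool d [0.0251 0.1046 0.0077]
A 0 sT 0.0395 tcp r,z [0.0795 0.0364] tool d [0.0334 0.1144 0.0082]
A 15 sT 0.0397 tcp r,z [0.0798 0.0233] tool d [0.0401 0.1256 0.0088]
A 30 sT 0.049 tcp r,z [0.0838 0.006 ] tool d [0.0521 0.1387 0.0095]
A 45 sT 0.0583 tcp r,z [ 0.0852 -0.0091] tool d [0.0607 0.1512 0.0101]
A 60 sT 0.0585 tcp r,z [ 0.0765 -0.0184] tool d [0.0576 0.1636 0.0105]
A 70 sT 0.0574 tcp r,z [ 0.0689 -0.0225] tool d [0.053  0.1708 0.0106]
```

View pics/m1.png

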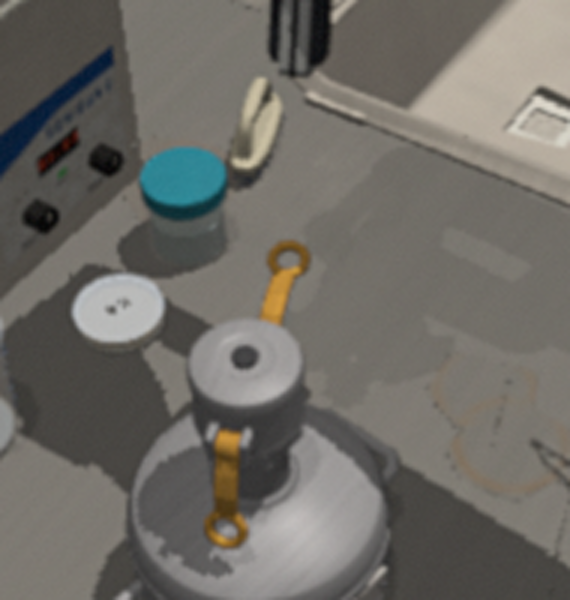

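Call:
servo_tool(delta_pos=[[0.008,0.025,0.006],[0.006,0.03,0],[0.004,0.03,0],[0,0,0]], dr=[[2,-1,0.5],[0,0,0],[0,0,0],[0,0,0]], grip=[0,0,0,0])

```text
t: 20.27
tool_pos: [0.5394, 0.1936, 0.2289]
tool_rot: [-1.029, 1.225, -0.571]
contact_force: [0.3, -0.3, 0.2]
opening: 0.0002
```

Run:
```python
from h import *
plan(-1,[-45,-15,0,15,30,45,60,70])
im=ctrl.get_image("scene"); crop("scene",im,200,180,190,200,3,"pics/m2.png",[])
```

```text
t 20.275 pos [0.5394 0.1936 0.2289] F [ 0.3 -0.3  0.2] open 0.0 q [-0.   -0.    1.75  0.48  1.57 -0.38]
TCP r,z,side [0.075  0.0689 0.0017] tilt 29.1
rot needed [0.26 0.43 0.94]
A -45 sT 0.0462 tcp r,z [0.0631 0.0703] tool d [-0.0111  0.0046 -0.0016]
A -15 sT 0.0412 tcp r,z [0.0771 0.049 ] tool d [ 0.0114  0.0164 -0.0017]
A 0 sT 0.0395 tcp r,z [0.0795 0.0364] tool d [ 0.0196  0.0262 -0.0017]
A 15 sT 0.0397 tcp r,z [0.0798 0.0233] tool d [ 0.0263  0.0375 -0.0017]
A 30 sT 0.049 tcp r,z [0.0838 0.006 ] tool d [ 0.0382  0.0506 -0.0017]
A 45 sT 0.0583 tcp r,z [ 0.0852 -0.0091] tool d [ 0.0467  0.0632 -0.0018]
A 60 sT 0.0585 tcp r,z [ 0.0765 -0.0184] tool d [ 0.0436  0.0756 -0.0017]
A 70 sT 0.0574 tcp r,z [ 0.0689 -0.0225] tool d [ 0.039   0.0828 -0.0016]
```

View pics/m2.png

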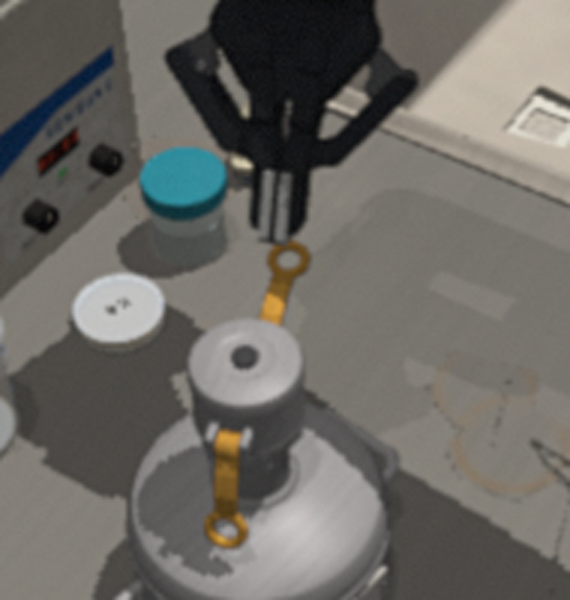

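The closed fingers at (278,215) are above ring B at (288,260). Pushing down along the same path.

Call:
servo_tool(delta_pos=[[0.011,0.015,-0.001],[0.008,0.01,0],[0.006,0.01,0],[0.006,0.006,0],[0.005,0.006,0]], dr=[[0,0.4,0.9],[0,0,0],[0,0,0],[0,0,0],[0,0,0]], grip=[0,0,0,0,0])

```text
t: 20.95
tool_pos: [0.5453, 0.1851, 0.1741]
tool_rot: [-1.012, 1.229, -0.567]
contact_force: [-0.0, -0.4, 3.3]
opening: -0.0005
```

Run:
```python
from h import *
plan(-1,[15,30,45,60,70])
im=ctrl.get_image("scene"); crop("scene",im,200,180,190,200,3,"pics/m3.png",[])
```

```text
t 20.95 pos [0.5453 0.1851 0.1741] F [-0.  -0.4  3.3] open -0.001 q [-0.03  0.06  1.79  0.49  1.49 -0.44]
TCP r,z,side [0.085  0.0141 0.0046] tilt 29.8
rot needed [-0.3   0.33  0.17]
A 15 sT 0.0397 tcp r,z [0.0798 0.0233] tool d [-0.0091 -0.0054 -0.0046]
A 30 sT 0.049 tcp r,z [0.0838 0.006 ] tool d [ 0.003   0.0076 -0.0047]
A 45 sT 0.0583 tcp r,z [ 0.0852 -0.0091] tool d [ 0.0117  0.02   -0.0048]
A 60 sT 0.0585 tcp r,z [ 0.0765 -0.0184] tool d [ 0.0087  0.0325 -0.0049]
A 70 sT 0.0574 tcp r,z [ 0.0689 -0.0225] tool d [ 0.0042  0.0397 -0.0049]
```

View pics/m3.png

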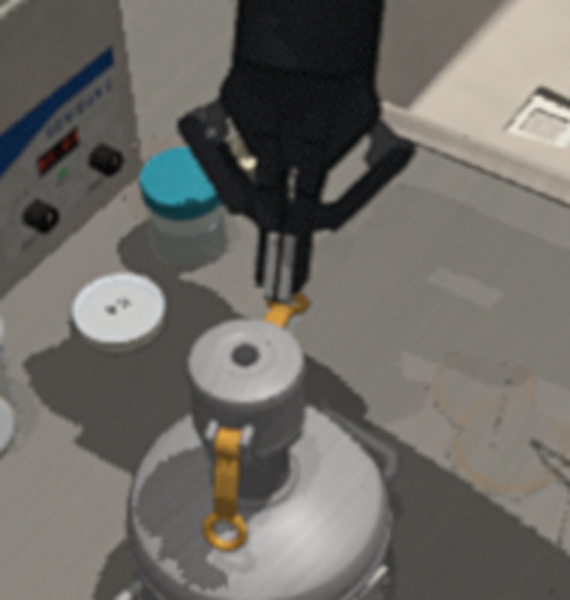

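Call:
servo_tool(delta_pos=[[0,-0.003,-0.005],[0.003,0.008,0],[0.005,0.007,0],[0.004,0.006,0],[0.001,0.006,0]], dr=[[0,0,0],[0,0,0],[0,0,0],[0,0,0],[0,0,0]], grip=[0,0,0,0,0])

```text
t: 21.62
tool_pos: [0.5408, 0.1834, 0.1449]
tool_rot: [-1.011, 1.228, -0.569]
contact_force: [1.2, -0.9, 2.1]
opening: 0.0003
```

Run:
```python
from h import *
plan(-1,[45,60,70])
im=ctrl.get_image("scene"); crop("scene",im,200,180,190,200,3,"pics/m4.png",[])
```

```text
t 21.625 pos [0.5408 0.1834 0.1449] F [ 1.2 -0.9  2.1] open 0.0 q [-0.03  0.08  1.82  0.49  1.45 -0.47]
TCP r,z,side [ 0.0851 -0.0151 -0.0002] tilt 29.8
rot needed [-0.37  0.31  0.25]
A 45 sT 0.0583 tcp r,z [ 0.0852 -0.0091] tool d [-0.0029 -0.0052  0.0003]
A 60 sT 0.0585 tcp r,z [ 0.0765 -0.0184] tool d [-0.0059  0.0072  0.0002]
A 70 sT 0.0574 tcp r,z [ 0.0689 -0.0225] tool d [-0.0104  0.0145  0.0002]
```

View pics/m4.png

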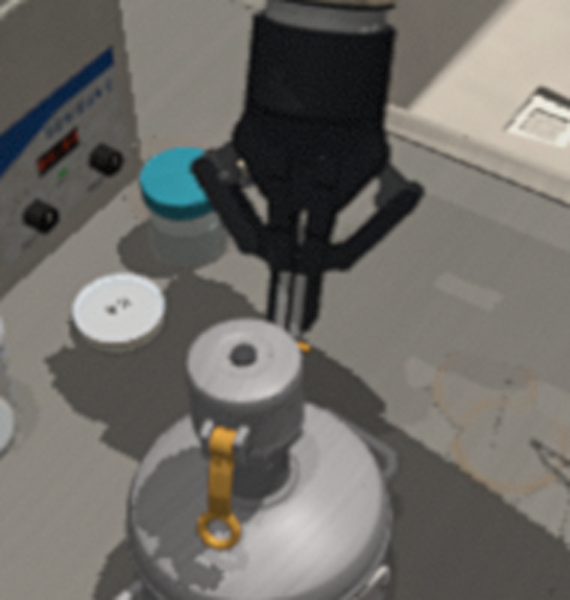

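Call:
servo_tool(delta_pos=[[-0.001,0,-0.004],[-0.002,0.004,0],[-0.003,0.005,0],[-0.003,0.005,0],[-0.003,0.003,0]], dr=[[0,0,0],[0,0,0],[0,0,0],[0,0,0],[0,0,0]], grip=[0,0,0,0,0])

```text
t: 22.3
tool_pos: [0.5305, 0.1999, 0.1335]
tool_rot: [-1.014, 1.228, -0.573]
contact_force: [1.4, -1.9, 0.2]
opening: -0.0002
```

Run:
```python
from h import *
plan(-1,[60,70])
im=ctrl.get_image("scene"); crop("scene",im,200,180,190,200,3,"pics/m5.png",[])
```

```text
t 22.3 pos [0.5305 0.1999 0.1335] F [ 1.4 -1.9  0.2] open -0.0 q [ 0.    0.07  1.85  0.5   1.41 -0.45]
TCP r,z,side [ 0.0662 -0.0265 -0.0047] tilt 29.5
rot needed [-0.37  0.22  0.47]
A 60 sT 0.0585 tcp r,z [ 0.0765 -0.0184] tool d [ 0.0049 -0.0121  0.0048]
A 70 sT 0.0574 tcp r,z [ 0.0689 -0.0225] tool d [ 0.0004 -0.0048  0.0048]
```

View pics/m5.png

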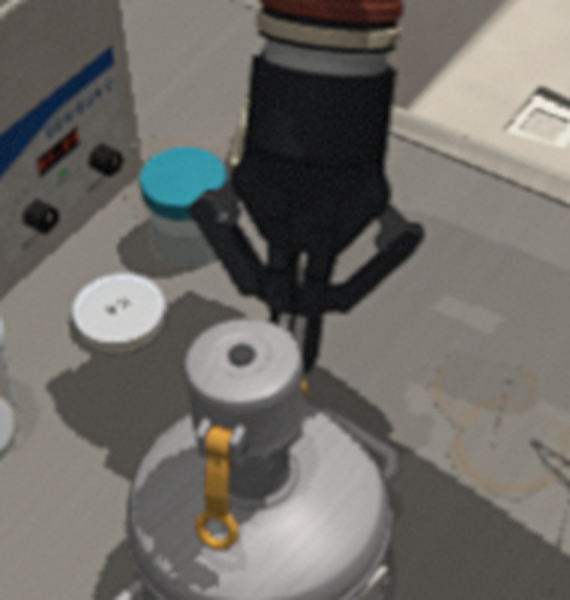

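Call:
servo_tool(delta_pos=[[-0.003,0.002,0],[-0.003,0.002,0],[-0.003,0.002,0],[-0.004,0.002,0]], dr=[[0,0,0],[0,0,0],[0,0,0],[0,0,0]], grip=[0,0,0,0])

```text
t: 22.85
tool_pos: [0.5294, 0.2048, 0.1325]
tool_rot: [-1.031, 1.215, -0.595]
contact_force: [0.9, -16.3, 2.4]
opening: -0.0
```

Run:
```python
from h import *
plan(-1,[70])
```

```text
t 22.85 pos [0.5294 0.2048 0.1325] F [  0.9 -16.3   2.4] open -0.0 q [ 0.02  0.06  1.85  0.47  1.4  -0.43]
TCP r,z,side [ 0.0613 -0.0275 -0.0042] tilt 28.0
rot needed [-0.42  0.21  2.04]
A 70 sT 0.0574 tcp r,z [ 0.0689 -0.0225] tool d [ 0.0044 -0.008   0.0043]
```

Call:
servo_tool(delta_pos=[[-0.006,0.003,0],[-0.006,0.003,0]], dr=[[0,0,0.5],[0,0,0.5]], grip=[0,0])

```text
t: 23.1
tool_pos: [0.5285, 0.2075, 0.1327]
tool_rot: [-1.036, 1.211, -0.601]
contact_force: [3.6, -28.6, 4.4]
opening: 0.0006
```

Run:
```python
from h import *
plan(-1,[70])
im=ctrl.get_image("top"); crop("top",im,170,200,120,100,4,"pics/m6t.png",[])
```

```text
t 23.1 pos [0.5285 0.2075 0.1327] F [  3.6 -28.6   4.4] open 0.001 q [ 0.03  0.06  1.85  0.47  1.39 -0.42]
TCP r,z,side [ 0.0584 -0.0273 -0.0041] tilt 27.5
rot needed [-0.43  0.2   2.5 ]
A 70 sT 0.0574 tcp r,z [ 0.0689 -0.0225] tool d [ 0.0071 -0.0091  0.0042]
```

View pics/m6t.png

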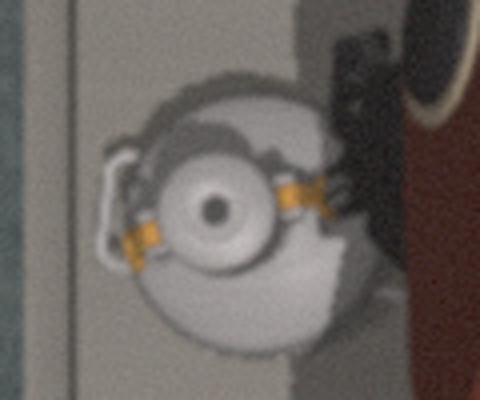

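Call:
servo_tool(delta_pos=[[0,-0.01,0],[0,-0.04,0],[0,-0.05,0],[0,-0.05,0],[0,0,0]], dr=[[0,0,0],[0,0,0],[0,0,0],[0,0,0],[0,0,0]], grip=[0,0,0,0,0])

```text
t: 23.78
tool_pos: [0.5468, 0.1395, 0.2657]
tool_rot: [-1.044, 1.219, -0.596]
contact_force: [-0.8, -0.4, 0.2]
opening: -0.0002
```

Run:
```python
from h import *
plan(-1,[70])
m=C; dr=[(circ(m,.0285),(0,0,255)),(circ(m+[0,0,.0435],.0285),(255,0,0))]
im=ctrl.get_image("scene"); crop("scene",im,220,260,120,120,5,"pics/m7.png",dr)
im=ctrl.get_image("top"); crop("top",im,170,200,120,100,5,"pics/m7t.png",dr[1:])
```

```text
t 23.775 pos [0.5468 0.1395 0.2657] F [-0.8 -0.4  0.2] open -0.0 q [-0.09 -0.03  1.71  0.44  1.66 -0.42]
TCP r,z,side [ 0.1287  0.1057 -0.0085] tilt 27.6
rot needed [0.18 0.01 2.44]
A 70 sT 0.0574 tcp r,z [ 0.0689 -0.0225] tool d [0.0063 0.1412 0.0089]
```

View pics/m7.png

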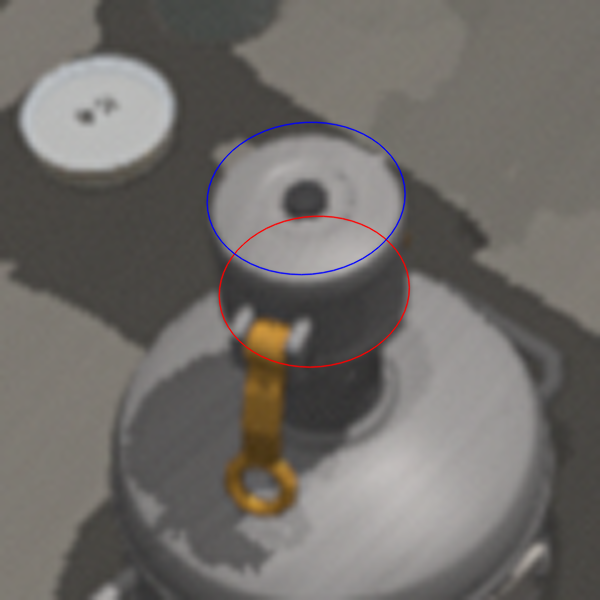

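View pics/m7t.png

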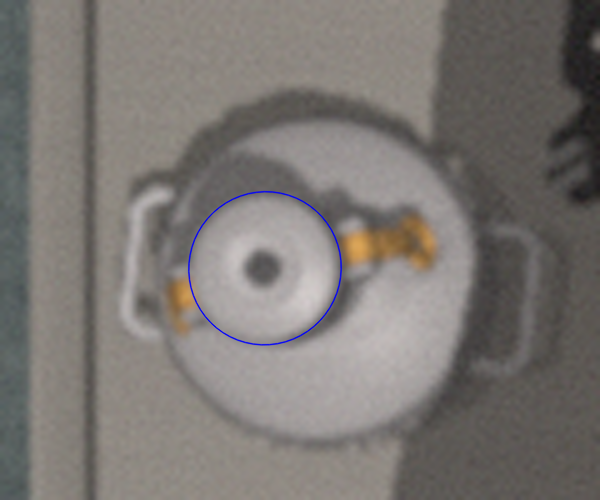

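Run:
```python
from h import *
for yaw in(.325,.27,.2):
  u=np.array([-np.sin(yaw),np.cos(yaw),0])
  for s,As in((1,(60,70)),(-1,(40,50,60,70))):
   for A in As:
    a=np.radians(A); X=C+s*u*(.033+.0495*np.cos(a))+[0,0,.016-.0495*np.sin(a)]
    print(yaw,s,A,"scene5",((proj("scene",X)[0]-[220,260]+.5)*5).round(0),"top5",((proj("top",X)[0]-[170,200]+.5)*5).round(0))
# hole
for n,h in(("scene",.0435),("top",.0435)):
    print(n,proj(n,C+[0,0,h])[0].round(2))
    im=ctrl.get_image(n); cv2.imwrite(f"pics/raw3_{n}.png",im[:,:,::-1])
    g=im.mean(2); p=proj(n,C+[0,0,h])[0].round().astype(int); w=g[p[1]-6:p[1]+7,p[0]-6:p[0]+7]; t=(w<(w.min()+np.median(w))/2)
    ys,xs=np.nonzero(t); wt=(np.median(w)-w)[t]; print("hole",(xs*wt).sum()/wt.sum()+p[0]-6,(ys*wt).sum()/wt.sum()+p[1]-6,t.sum())
```

```text
0.325 1 60 scene5 [265. 498.] top5 [163. 323.]
0.325 1 70 scene5 [273. 483.] top5 [183. 316.]
0.325 -1 40 scene5 [377. 150.] top5 [462. 214.]
0.325 -1 50 scene5 [373. 176.] top5 [449. 220.]
0.325 -1 60 scene5 [368. 202.] top5 [434. 226.]
0.325 -1 70 scene5 [362. 228.] top5 [417. 233.]
0.27 1 60 scene5 [254. 496.] top5 [160. 315.]
0.27 1 70 scene5 [264. 481.] top5 [181. 310.]
0.27 -1 40 scene5 [389. 152.] top5 [465. 223.]
0.27 -1 50 scene5 [383. 178.] top5 [452. 228.]
0.27 -1 60 scene5 [377. 204.] top5 [436. 234.]
0.27 -1 70 scene5 [370. 229.] top5 [419. 240.]
0.2 1 60 scene5 [242. 492.] top5 [158. 305.]
0.2 1 70 scene5 [253. 478.] top5 [179. 302.]
0.2 -1 40 scene5 [403. 156.] top5 [468. 235.]
0.2 -1 50 scene5 [397. 181.] top5 [455. 239.]
0.2 -1 60 scene5 [389. 207.] top5 [439. 244.]
0.2 -1 70 scene5 [380. 232.] top5 [421. 248.]
scene [280.64 298.7 ]
hole 280.4864420706656 299.7354149548069 54
top [222.39 253.04]
hole 222.13706826217026 253.08770737013867 36
```

```bash
cat > arm.py <<'E'
from h import *
def ring(s,yaw,A,C=C,rad=.012):
    u=s*np.array([-np.sin(yaw),np.cos(yaw),0]);w=np.array([np.cos(yaw),np.sin(yaw),0]);a=np.radians(A)
    av=u*np.cos(a)-np.array([0,0,np.sin(a)]); H=C+u*.033+[0,0,.016]
    t=np.linspace(0,2*np.pi,50)[:,None]; return H+.0495*av+rad*(np.cos(t)*av+np.sin(t)*w)
if __name__=="__main__":
    out=[]
    for A,yaw in((62,.25),(70,.25)):
        im=cv2.imread("pics/raw3_top.png")[:,:,::-1]; d=[(ring(s,yaw,A),(255,0,0)) for s in(1,-1)]
        crop("top",im,200,225,65,50,6,"pics/x1.png",d)
        im=cv2.imread("pics/raw3_scene.png")[:,:,::-1]; crop("scene",im,255,290,65,80,6,"pics/x2.png",d)
        out.append(np.vstack([cv2.imread("pics/x1.png")[:270],cv2.imread("pics/x2.png")[150:480]]))
    cv2.imwrite("pics/x.png",np.hstack(out))
E
python3 arm.py
```

```text
(no output)
```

View pics/x.png

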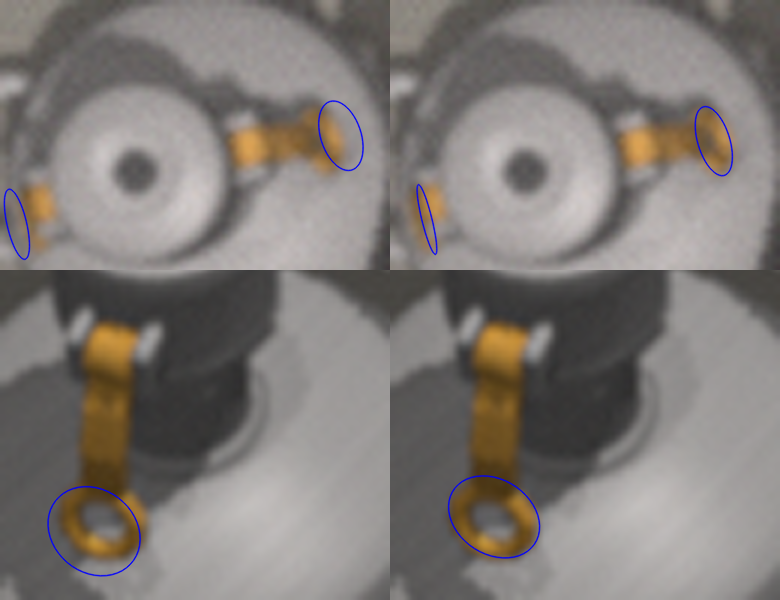

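Overlays at 70° (right column) fit both rings: ring B in the top view and ring A in the scene view. The 62° overlays don't. Next I compare the cap's height and shift now against the earlier pictures.

Run:
```python
import cv2,numpy as np
for f,l,t,k,c in(("p1",210,200,4,(285,395)),("p2",210,200,4,(285,395)),("k5",200,230,4,(325,275)),("m1",200,180,3,(245,357)),("m2",200,180,3,(245,357)),("m4",200,180,3,(243,355)),("m5",200,180,3,(242,355)),("m7",220,260,5,(305,200)),
  ("k2t",170,180,3,(155,220)),("k4t",170,200,4,(205,214)),("k5t",170,200,4,(214,211)),("k6t",170,200,4,(214,211)),("m6t",170,200,4,(215,211)),("m7t",170,200,5,(262,267))):
    g=cv2.imread(f"pics/{f}.png").mean(2); r=int(6*k); w=g[c[1]-r:c[1]+r,c[0]-r:c[0]+r]; m=w<(w.min()+np.median(w))/2
    n,lab,st,cen=cv2.connectedComponentsWithStats(m.astype(np.uint8)); i=lab[r,r] or 1+np.argmax(st[1:,4])
    x=cen[i]+np.array(c)-r; print(f,np.round(x/k-.5+[l,t],2),st[i][4]/k**2)
```

```text
p1 [280.74 298.43] 48.5
p2 [280.51 298.77] 44.5625
k5 [280.94 298.59] 49.0
m1 [280.9  298.55] 48.888888888888886
m2 [280.89 298.55] 48.666666666666664
m4 [280.46 297.91] 47.333333333333336
m5 [279.85 297.79] 47.666666666666664
m7 [280.46 299.62] 49.24
k2t [221.06 253.1 ] 33.55555555555556
k4t [220.79 253.33] 31.5625
k5t [223.01 252.76] 33.125
k6t [223.   252.75] 33.25
m6t [223.26 252.19] 34.1875
m7t [222.06 253.11] 34.88
```

Run:
```python
from h import *
def tri(u,v):
    f=lambda x:np.r_[proj("top",x)[0]-u,proj("scene",x)[0]-v]
    return least_squares(f,C+[0,0,.04]).x
ref=C+[0,0,.0435]
for nm,u,v in(("A locked",(223.0,252.76),(280.94,298.59)),("now",(222.06,253.11),(280.46,299.62))):
    print(nm,((tri(u,v)-ref)*1e3).round(1))
print("neck",tri((223.4,252.8),(281.3,302.5)))
```

```text
A locked [ 0.4 -1.  -1. ]
now [-0.1  0.8 -1.2]
neck [0.514047   0.26372884 0.19434872]
```

Run:
```python
from h import *
o=ctrl.get_obs(); print(o['t'],o['contact_force'].round(1),o['dq'].round(3))
print(ctrl.finish_job())
```

```text
23.975 [-0.2 -0.  -1.3] [ 0.003  0.007  0.008 -0.001  0.    -0.002]
the job is handed in; nothing more can be done
None
```

The canister is sealed: the cap is fully home on the neck and both cam arms are locked. I handed it in at about 24 s of the 72 s allowed; the system reports no verdict.

I gripped the cap across its x, lowered it onto the neck, and pressed it to a hard stop with both arms still raised. The stop came at TCP height 0.1845 m, against 0.1846 m predicted. I then swung cam A down with the closed, tilted fingers, checked it, and did the same for cam B. Each arm was pressed against its stop with about 29 N.

**Last checks:**
- **Cam arms:** in both cameras, ring outlines drawn at 70° below level matched arms A and B. Outlines drawn at 62° did not.
- **Cap position:** the hole in the cap's top triangulates to within about 1 mm sideways of where it should be, and 1.2 mm low. The neck itself measured 1.6 mm low in the same cameras, so I put the height difference down to calibration.
- **Robot:** it was standing clear with almost no contact force.

**Not exactly as planned:**
- **Cap tilt:** the cap rocked by about 4 mm at its top while cam A was being pushed. It came back square afterwards.
- **Cap turn:** it turned about 4° on the neck while cam B was being pushed; yaw does not matter.
- **Tilt angle:** I did not measure it directly; from the sideways offset I estimate about 0.02 rad.
- **Bystanders:** I never touched the jar, dish, beaker or tweezers, but I did not measure their final positions.

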